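# Scan a batch of torsion test pieces on the laser bench

## Robot

A 6-joint arm with a two-finger parallel gripper is mounted at the origin on the work surface. World frame = base frame: x ahead of the robot, y to its left, z up, the work surface at z = 0. Lengths are in m, angles in rad, forces in N, time in s.
With the tool pointing down it reaches from about 0.35 to 0.85 m from the base axis. Payload 8.1 kg.
Tool frame: the origin (TCP) lies between the finger pads, 19 mm behind the fingertips; this is the grasp point; z points along the fingers, y is the line along which they close (so a half turn about z gives the same grasp; the last joint's range is limited). The gripper opens to 93 mm and grips with 3 to 60 N. Pads are 15 mm wide; open, the fingers measure 128 mm over their backs; the gripper's body (75 mm by 188 mm) begins 65 mm behind the grasp point.
Start: joints at [1.107, 0.13, 1.488, -0, 1.523, -0.085], TCP at [0.222, 0.557, 0.237] pointing down, gripper open.
Joint ranges: [-2.96, 2.96], [-0.89, 2.26], [0.02, 2.5], [-1.34, 4.48], [0, 2.73], [-2.66, 2.66]. Speed limits (rad/s): [2.39, 2.39, 2.79, 3.14, 3.14, 3.14].

## Interface

Orientations are given as a rotation vector (axis times angle).
In Python, from workcell import manip, optics gives the robot as it stands.
- The arm moves only by the shell command python3 -m creep 'ROWS' [FORCE]. ROWS is JSON, a list of rows, each a list of 5 numbers: the shift along the tool's x, y, z in m, then the turn about the tool's z in rad, then the opening, from 0 (shut) to 1 (fully open). In form: [[x, y, z, roll, fingers], ...]. A call has 1 to 12 rows; each row is the pose to reach, as a shift and turn from the pose commanded when the call began, along the tool's axes at that moment; what a row does not reach only later rows make up. A row lasts 1/12 s, in which the tool goes at most 41.7 mm and 7.16 degrees, less where a joint would pass 70% of its speed; a pose out of reach is approached as far as the arm can. A call with a gripper value outside its range is refused whole. The fingers move at their own pace and stop on an object; FORCE is the grip in N (left out, the last holds). Time passes only in rows, so rows that repeat a pose let the fingers close. It gives the time, the measured TCP pose, the force, the opening and the grip force at its end, in the units of the state.
- manip.get_state(): the state, without advancing time (a new reading comes with each control period).
- optics.capture(name): name is "side" or "top" or "wrist"; returns a dict with "pixels" (400x640x3 uint8, red, green, blue), "fx", "fy", "cx", "cy" (pixels), "dist" ([k1, k2, p1, p2, k3] as OpenCV has them; the pictures are not rectified), "R" (3x3) and "t" (3): a world point X has camera coordinates R X + t. Camera axes: x right, y down, z forward; pixel columns grow to the right and rows downward; lengths in m; the calibration is good to about 2 mm. A picture is of the moment at which its call begins. There is no depth.
- manip.sign_off(): hands the job in; it is judged then, once.
The state is a dict: "clock": time; "joint_pos": joint angles; "qvel": joint speeds; "effort": joint torques, N m; "position": TCP position; "tool_rot": TCP orientation; "contact_force": force on the tool from outside, world axes, zero at the start; "torque": the same for the moment, N m; "grip_width": finger opening in m; "gripper_force": force on a finger pad.
Only numpy, scipy, OpenCV 4.12 (cv2) and the standard library are available. Lean on these libraries where they do the work, as an engineer would, in place of code of your own. Each camera call takes 0.05 s, during which the arm holds its last target. There are 200 camera calls.

## Task

Run one laser scan of the test pieces lying on the rubber mat: turn the black knob on the red gantry until the needle of the dial stands on the red mark (leave the mark's own ring as it is), and press every test piece fully home past the sprung jaw of a free clip on the red carriage. Only when the needle is set and all the pieces are clipped in, slide the carriage by its black handle under the gantry to the far stop and all the way back to the loading stop; then pull the pieces out of the clips and lay them flat on the mat again, with the needle still on the mark, and do not shift the beaker, the red pot or the brass ring.

Things in the scene. Friction and masses are not known exactly. Their poses are not given: they have to be found in the camera images.
- rig: fixed scan bench: aluminium base plate 290 mm (x) by 360 mm (y), 12 mm thick, with two rails along y for the carriage and a red gantry across x. Origin on the table, 30 mm in +y from under the plate's centre; x points away from the robot (turned by up to 0.15 rad), y to the left, z up. All the points on the bench but knob_grip, needle_tip and mark keep these axes
- gantry (a point): middle of the top of the red gantry beam, 175 mm above the table. The beam is 280 mm long in x, 44 mm wide in y and 24 mm thick, on two columns at x = +-128 mm. A black scanner head, 215 mm (x) by 34 mm (y), hangs under it, its underside 106 to 122 mm above the table; the loaded carriage, 99 mm tall, passes under it. The knob and the dial stand on the beam
- carriage (a joint): travel of the red carriage, m: 0 at the loading stop (the left, +y end), growing towards the rig's -y, under the gantry, to 0.205 at the far stop. Deck 205 mm (x) by 130 mm (y), its top 38 mm above the table. About 3 N of friction; it stays where it is left. It starts up to 25 mm off the loading stop, where loading is still clear of the gantry (by 18 mm at a piece's end)
- handle (a point): centre of the carriage's black pull bar, 76 mm above the table: section 14 x 14 mm, 110 mm long along x, with nothing under its middle 90 mm; steel stays at x = +-50 mm join it to the deck. Pinch it from above, the fingers closing along the rig's y; its centre keeps 73 mm or more in y from the beam's side over the whole travel
- clip1 (a point): clip nearest the robot: this point is where the middle of a seated test piece lies, 72 mm above the table, 34 mm above the deck, with the piece along y. A clip is two open-topped forks, 12 mm thick, centred 45 mm to either side of the point in y. Between them the fingers may go down to 18 mm below the point (a thin hinge rod lies 24 mm below it, at x = +12 mm)
- clip2 (a point): middle clip, like clip1, 62 mm from it in x. In each fork a fixed prong stands on the -x side (its flared top 23 mm above the point) and a sprung steel jaw on the +x side (its flared tail 27 mm above the point, its nose hooked 4 mm over the seated shank)
- clip3 (a point): clip farthest from the robot, like clip1, 62 mm beyond clip2. To load a clip, lower a piece along y, within 3 mm of the point in x and 8 mm in y; it meets the jaw's nose with its axis about 18 mm above the point, about 10 to 15 N of push spreads the jaw, and it drops on to the seat with its axis at the point's height
- jaw1 (a joint): opening of the sprung jaw of clip1 (both its forks), rad: 0 when closed, empty or over a fully seated piece; about 0.1 at most while a piece is pushed in past the nose or pulled straight up out of the clip again (about 10 N)
- jaw2 (a joint): the same for clip2
- jaw3 (a joint): the same for clip3
- knob (a joint): angle of the black wing knob on the gantry, rad, clockwise from above positive, 0 to 5; it stays where it is left (0.06 N m of friction). One radian clockwise turns the dial's needle 0.45 rad clockwise and lowers the scanner head 3 mm. At the start the needle stands short of the mark and has to go clockwise
- knob_grip (a point): on the knob's vertical axis, 212 mm above the table: the TCP height to grip it at. It lies 80 mm from the beam's middle towards the robot. Wing 44 mm long, 14 mm thick, z = 191 to 217 mm, on a round skirt 44 mm across. The point turns with the knob: its x axis runs along the wing, so the fingers close along its y
- dial (a point): centre of the white dial on the gantry, 194 mm above the table (its ring and needle reach 195 mm), 104 mm across; 130 mm from the knob's axis in x, 35 mm in -y
- needle (a joint): angle of the black dial needle, rad, clockwise from above positive; at 0 it points to the rig's -x
- mark_ring (a joint): angle of the dial's outer ring with the red mark, in the same sense and from the same zero as the needle: the needle stands on the mark when both angles are equal. The ring is set for this batch and must stay as it is
- needle_tip (a point): point 40 mm from the dial's centre at the needle's tip, 194 mm above the table
- mark (a point): point 40 mm from the dial's centre at the inner part of the red mark, 194 mm above the table
- mat: fixed black rubber mat, 290 mm (x) x 220 mm (y), 4 mm thick, on which the test pieces lie. Origin: centre of its underside, on the table; its axes are the robot's, turned by up to 0.15 rad
- bar1: steel torsion test piece, 0.26 kg: round shank 16 mm in diameter and 122 mm long between two dark square ends 24 x 24 mm, 14 mm long; 150 mm over all. Origin at its middle, on the axis; its x axis runs along it, both ends alike. On the mat its axis is 16 mm above the table (12 mm on bare table). Two or three are present (None if absent)
- bar2: test piece like bar1, may be absent (None)
- bar3: test piece like bar1, may be absent (None)
- beaker: empty glass beaker, 84 mm across, 110 mm tall, origin under its centre; leave alone
- red_pot: red metal pot, 90 mm across, 50 mm tall, origin under its centre; leave alone
- seal_ring: brass ring, 80 mm across, 12 mm thick, lying flat, origin under its centre; leave alone

How it is judged:
By the outcome, as a careful person would: the job done as asked, in the order asked, and still so for the second after the job is handed in, with the robot touching nothing.
Of bar1, bar2, bar3 only 2 to 3 are there at a start; the rules pass over those that are not, and their reading is None.
At some moment in a run one of bar1, bar2, bar3 may be knocked a few centimetres aside while the robot is not near it.
It also fails if it takes over 210 s, if anything falls off the work surface, if the arm or the gripper's body presses on something with over 40 N, if the wrist force passes 120 N, or if a joint passes its speed limit or range.

## Working session

There is one attempt and no reset: what is moved stays moved. The work goes in short steps, Python scripts to look and compute and a shell command to move; the robot and the scene stay as the last step left them, time stands still between calls to the robot, and variables do not carry over. Pictures are saved under pics/ and viewed, at most 15 in all, crops included, and the job is handed in when it is done.

```bash
mkdir -p pics; ls; python3 - <<'E'
from workcell import manip, optics
import cv2,numpy as np
s=manip.get_state(); print(s)
for n in ["top","side"]:
    c=optics.capture(n); cv2.imwrite(f"pics/{n}0.png",c["pixels"][:,:,::-1]); np.savez(f"{n}0.npz",**c)
    print(n,c["fx"],c["cx"],c["cy"],c["dist"],c["R"],c["t"])
E
```

```text
pics
{'clock': 0.0, 'joint_pos': array([ 1.10659795e+00,  1.31120473e-01,  1.48926588e+00, -1.36610966e-05,
        1.52299965e+00, -8.54095876e-02]), 'qvel': array([ 1.20134370e-03, -2.52340095e-05,  1.37350105e-03, -1.02749164e-04,
       -7.78338039e-04, -3.95006180e-04]), 'effort': array([-2.08463411e-03, -5.59865177e+01, -4.91749585e+01,  7.65716331e-02,
        3.62669479e-02, -1.44551705e-04]), 'position': array([0.2216287 , 0.55699754, 0.23641908]), 'tool_rot': array([-5.91358897e-01, -3.08495004e+00,  2.71669771e-03]), 'contact_force': array([-0.67616922, -0.00674341,  0.45768349]), 'torque': array([ 0.02799336,  0.0696516 , -0.04588777]), 'gripper_force': 0.0, 'grip_width': 0.09301860427220128}
top 492.2950192522936 323.06555507779876 195.9763670493216 [-0.10872923  0.          0.          0.          0.        ] [[-0.02304928 -0.99942982  0.02467321]
 [-0.98928303  0.0192421  -0.14473712]
 [ 0.14417983 -0.02774487 -0.98916247]] [-0.08160256  0.56859974  1.37945293]
side 515.8159505726532 321.92500787742534 205.35812417736713 [-0.08531868  0.          0.          0.          0.        ] [[ 0.98313487 -0.18246707 -0.01231247]
 [-0.13998871 -0.70751978 -0.69268962]
 [ 0.11768173  0.68273093 -0.7211307 ]] [-0.54664579  0.11868361  1.71362949]
```

View pics/top0.png

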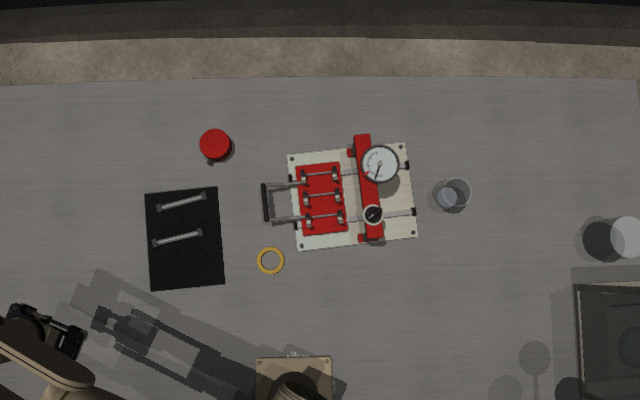

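View pics/side0.png

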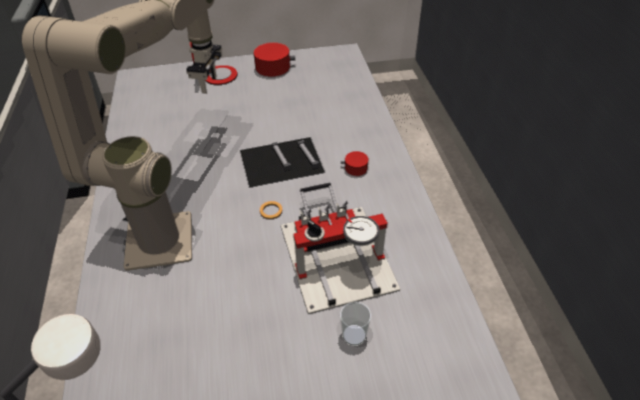

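The top view shows two bars on the mat, near px (182,201) and (177,237). The rig plate corners are near (287,155), (408,142), (418,238) and (299,251). The knob is near (373,214) and the dial near (380,163). The side view agrees: there are only two bars.

```bash
cat > lib.py <<'E'
import numpy as np, cv2
from scipy.spatial.transform import Rotation as Ro
from workcell import manip, optics
def cap(n,f=None):
    c=optics.capture(n)
    if f: cv2.imwrite(f"pics/{f}.png",c["pixels"][:,:,::-1]); np.savez(f"{f}.npz",**c)
    return c
def K(c): return np.array([[c["fx"],0,c["cx"]],[0,c["fy"],c["cy"]],[0,0,1.]])
def onplane(c,uv,z):
    uv=np.asarray(uv,float).reshape(-1,1,2)
    n=cv2.undistortPoints(uv,K(c),np.array(c["dist"],float)).reshape(-1,2)
    d=np.c_[n,np.ones(len(n))]@c["R"]; o=-c["R"].T@c["t"]
    return o+d*((z-o[2])/d[:,2])[:,None]
def proj(c,X):
    return cv2.projectPoints(np.asarray(X,float).reshape(-1,1,3),cv2.Rodrigues(np.array(c["R"]))[0],np.array(c["t"],float),K(c),np.array(c["dist"],float))[0].reshape(-1,2)
def yaw_of_y(s=None):
    s=s or manip.get_state(); y=Ro.from_rotvec(s["tool_rot"]).as_matrix()[:,1]
    return np.arctan2(y[1],y[0])
def go(target,ydir=None):
    """shift in tool axes and roll to put TCP at target with closing line along world direction angle ydir (mod pi)"""
    s=manip.get_state(); R=Ro.from_rotvec(s["tool_rot"]).as_matrix()
    d=R.T@(np.array(target)-s["position"]); r=0
    if ydir is not None:
        # tool z down: +roll about tool z = decreasing world yaw
        r=-(ydir-yaw_of_y(s)); r=(r+np.pi/2)%np.pi-np.pi/2
    print("shift",np.round(d,4),"roll",round(r,4),"alt",round(r-np.sign(r)*np.pi,3),"q6",round(s["joint_pos"][5],3),"toolz",np.round(R[:,2],3))
def st():
    s=manip.get_state(); print(round(s["clock"],2),"p",np.round(s["position"],4),"yaw",round(yaw_of_y(s),4),"F",np.round(s["contact_force"],1),"w",round(s["grip_width"],4),"gf",round(s["gripper_force"],1),"q",np.round(s["joint_pos"],2))
E
python3 - <<'E'
from lib import *
c=dict(np.load("top0.npz"))
pc=onplane(c,[(287,155),(408,142),(418,238),(299,251)],.012); print("plate",pc.round(3))
print("mid",pc.mean(0))
print("mat",onplane(c,[(145,194),(217,187),(225,284),(152,291)],.004).round(3))
print("knob",onplane(c,[(373,214)],.2),"dial",onplane(c,[(380,163)],.194))
print("bars",onplane(c,[(182,201),(177,237)],.016))
w=cap("wrist","w0"); print(w["fx"],w["cx"],w["cy"],w["dist"])
T=Ro.from_rotvec(manip.get_state()["tool_rot"]).as_matrix()
print("cam pos in tool",T.T@(-w["R"].T@w["t"]-manip.get_state()["position"]),"cam axes in tool\n",(w["R"]@T).round(3))
h=pc[1]-pc[0]; print("rig yaw", np.arctan2(*( (pc[1]+pc[2]-pc[0]-pc[3])[:2]*[1,-1])))
go([.55,-.1,.45],0); st()
E
```

```text
plate [[ 0.697  0.01   0.012]
 [ 0.731 -0.355  0.012]
 [ 0.441 -0.371  0.012]
 [ 0.411 -0.021  0.012]]
mid [ 0.56998046 -0.18424376  0.012     ]
mat [[0.589 0.437 0.004]
 [0.605 0.22  0.004]
 [0.32  0.196 0.004]
 [0.302 0.41  0.004]]
knob [[ 0.49464632 -0.21605042  0.2       ]] dial [[ 0.62887249 -0.24033774  0.194     ]]
bars [[0.56371844 0.32124101 0.016     ]
 [0.45800154 0.33435169 0.016     ]]
311.4813948865665 318.9756328066082 200.38796836982013 [-0.05196632  0.          0.          0.          0.        ]
cam pos in tool [ 0.07405267 -0.00044593 -0.14648816] cam axes in tool
 [[-0.     1.     0.   ]
 [-0.964 -0.    -0.268]
 [-0.268 -0.     0.964]]
rig yaw 0.08926700373618247
shift [-0.548  -0.4894 -0.2127] roll 1.192 alt -1.95 q6 -0.085 toolz [-0.001 -0.001 -1.   ]
0.15 p [0.2217 0.5571 0.2366] yaw 1.192 F [ 0.3 -0.3 -0.1] w 0.0934 gf 0.0 q [ 1.11  0.13  1.49 -0.    1.52 -0.09]
```

View pics/w0.png

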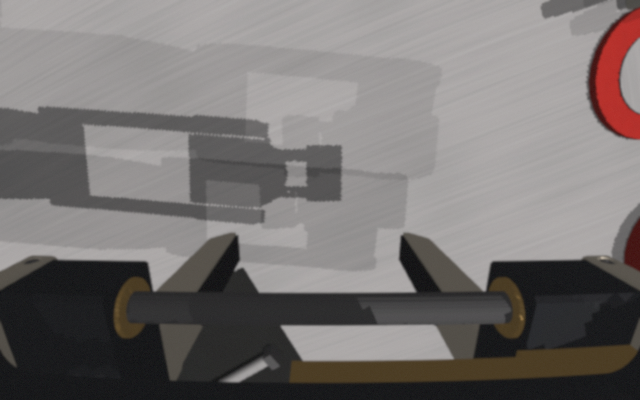

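The wrist view shows the fingers at the bottom, from about row 240 down, and free table above. I'll move it above the dial and knob.

```bash
python3 -m creep '[[0,0,-0.04,0,1],[0,0,-0.08,0,1],[0,0,-0.12,0,1],[0,0,-0.12,0,1]]' 10; python3 - <<'E'
from lib import *
go([.56,-.29,.34],0.09);st()
E
```

```text
clock: 0.48
position: [0.2229, 0.5595, 0.3675]
tool_rot: [0.591, 3.082, 0.02]
contact_force: [0.1, 1.0, 1.8]
grip_width: 0.0931
gripper_force: 0.0
shift [-0.6273 -0.6649  0.0195] roll 1.1021 alt -2.04 q6 -0.085 toolz [ 0.006  0.012 -1.   ]
0.48 p [0.2229 0.5595 0.3675] yaw 1.1921 F [0.1 1.  1.8] w 0.0931 gf 0.0 q [ 1.11  0.11  1.28  0.    1.74 -0.09]
```

```bash
python3 -m creep '[[-0.026,-0.028,0.001,0.09,1],[-0.052,-0.056,0.002,0.18,1],[-0.078,-0.084,0.003,0.27,1],[-0.104,-0.112,0.004,0.36,1],[-0.13,-0.14,0.005,0.45,1],[-0.156,-0.168,0.006,0.54,1],[-0.182,-0.196,0.007,0.63,1],[-0.208,-0.224,0.008,0.72,1],[-0.234,-0.252,0.009,0.81,1],[-0.26,-0.28,0.01,0.9,1],[-0.286,-0.308,0.011,1.0,1],[-0.312,-0.336,0.012,1.1,1]]' ; python3 - <<'E'
from lib import *
go([.56,-.29,.34],0.09);st()
E
```

```text
clock: 1.48
position: [0.3876, 0.1282, 0.3452]
tool_rot: [2.122, 2.316, 0.001]
contact_force: [0.4, 1.0, -0.1]
grip_width: 0.0933
gripper_force: 0.0
shift [-0.4316  0.1352  0.0052] roll -0.0027 alt 3.139 q6 0.106 toolz [ 0.  0. -1.]
1.48 p [0.3876 0.1282 0.3452] yaw 0.0873 F [ 0.4  1.  -0.1] w 0.0933 gf 0.0 q [ 0.19 -0.42  1.79  0.    1.77  0.11]
```

```bash
python3 -m creep '[[-0.036,0.011,0,0,1],[-0.072,0.022,0,0,1],[-0.108,0.033,0,0,1],[-0.144,0.044,0,0,1],[-0.18,0.055,0,0,1],[-0.216,0.066,0,0,1],[-0.252,0.077,0,0,1],[-0.288,0.088,0,0,1],[-0.324,0.1,0,0,1],[-0.36,0.112,0,0,1],[-0.396,0.124,0,0,1],[-0.432,0.135,0,0,1]]' >/dev/null; python3 -m creep '[[0,0,0,0,1],[0,0,0,0,1],[0,0,0,0,1]]'; python3 - <<'E'
from lib import *
cap("wrist","w1")
st()
E
```

```text
clock: 2.73
position: [0.5614, -0.2876, 0.3447]
tool_rot: [-2.116, -2.32, -0.0]
contact_force: [-0.3, 0.1, 0.0]
grip_width: 0.093
gripper_force: 0.0
2.78 p [ 0.5615 -0.287   0.3455] yaw 0.0925 F [-0.   0.8 -0.2] w 0.0929 gf 0.0 q [-0.55  0.2   1.22  0.    1.73 -0.65]
```

View pics/w1.png

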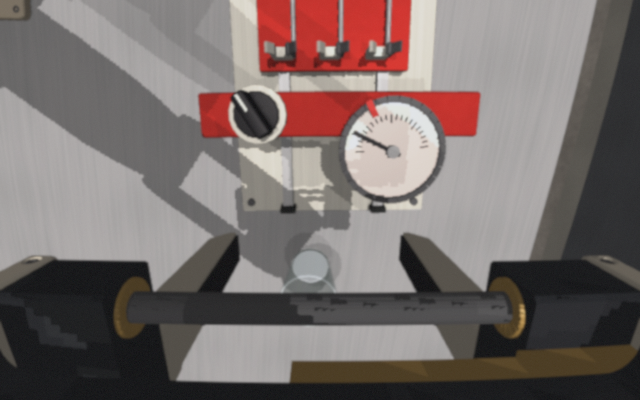

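The wrist view shows the dial centre near (392,152), the needle tip near (355,133), the red mark near (373,106), and the knob near (256,114) with its stripe at the upper left.

```bash
cat > dial.py <<'E'
from lib import *
def dial(c,guess,kn=None):
    im=c["pixels"]; hsv=cv2.cvtColor(im,cv2.COLOR_RGB2HSV); H,S,V=[hsv[...,i].astype(int) for i in range(3)]
    red=((H<8)|(H>172))&(S>150)&(V>60)
    vv,uu=np.mgrid[:400,:640]; P=onplane(c,np.c_[uu.ravel(),vv.ravel()],.194)[:,:2].reshape(400,640,2)
    # dial centre: white face blob + needle -> disc (fill)
    face=((S<60)&(V>120)).astype(np.uint8); d=np.hypot(*(np.moveaxis(P,2,0)-np.array(guess)[:,None,None]))
    face[d>.062]=0
    cs,_=cv2.findContours(face,cv2.RETR_EXTERNAL,cv2.CHAIN_APPROX_NONE); k=max(cs,key=cv2.contourArea)
    hull=cv2.convexHull(k).reshape(-1,2); hp=onplane(c,hull,.194)[:,:2]
    A=np.c_[2*hp,np.ones(len(hp))]; x=np.linalg.lstsq(A,(hp**2).sum(1),rcond=None)[0]; ctr=x[:2]; r=np.sqrt(x[2]+ctr@ctr)
    D=P-ctr; rr=np.hypot(D[...,0],D[...,1]); an=np.arctan2(D[...,1],D[...,0])
    # clockwise from -x world
    cw=(np.pi-an+np.pi)%(2*np.pi)-np.pi
    nd=(rr>.010)&(rr<.026)&(V<90); mk=(rr>.037)&(rr<.046)&red
    def mean(m): return np.angle(np.exp(1j*cw[m]).mean())
    print("ctr",ctr.round(4),"r",r.round(4),"needle",mean(nd).round(4),nd.sum(),"spread",np.std(cw[nd]).round(3),"mark",mean(mk).round(4),mk.sum(),"knob delta",((mean(mk)-mean(nd))/.45).round(3))
    for lo in (.030,.034,.038,.042,.046):
        m=(rr>lo)&(rr<lo+.004)&red; n=(rr>lo)&(rr<lo+.004)&(V<90); print(lo,m.sum(),mean(m).round(3) if m.any() else '')
    return ctr
if __name__=="__main__":
    c=dict(np.load("w1.npz")); g=onplane(c,[(392,152)],.194)[0,:2]; ctr=dial(c,g)
    im=c["pixels"]; hsv=cv2.cvtColor(im,cv2.COLOR_RGB2HSV); H,S,V=[hsv[...,i].astype(int) for i in range(3)]
    red=((H<8)|(H>172))&(S>150)&(V>60)
    # beam lower edge columns 205..230 and 300..330, upper edges
    def edge(cols,lo,hi,last): 
        o=[]
        for u in cols:
            v=np.where(red[lo:hi,u])[0]+lo; o.append((u,v.max()+.5 if last else v.min()-.5))
        return np.array(o)
    up=edge(list(range(206,228))+list(range(290,355))+list(range(440,475)),80,145,False); lo=edge(list(range(206,225))+list(range(290,335))+list(range(452,475)),80,145,True)
    for e in (up,lo):
        p=onplane(c,e,.175)[:,:2]; f=np.polyfit(p[:,0],p[:,1],1); print("beam edge slope",f,"at x=.57:",np.polyval(f,.57))
    row=[np.where(red[v,190:490])[0]+190 for v in range(100,130)]
    print("beam ends",onplane(c,[(np.median([r.min() for r in row]),115)],.175),onplane(c,[(np.median([r.max() for r in row]),115)],.175))
    k=onplane(c,[(256,114)],.217); vv,uu=np.mgrid[80:150,220:292]; P=onplane(c,np.c_[uu.ravel(),vv.ravel()],.191)[:,:2]
    print("knob guess",k)
    cv2.imwrite("pics/knob.png",cv2.resize(im[80:150,215:300,::-1],None,fx=7,fy=7,interpolation=cv2.INTER_CUBIC))
E
python3 dial.py
```

```text
ctr [ 0.6263 -0.241 ] r 0.0456 needle 0.3334 41 spread 0.042 mark 0.9909 45 knob delta 1.461
0.03 0 
0.034 4 0.991
0.038 18 0.991
0.042 23 0.99
0.046 27 1.001
beam edge slope [ 0.09770019 -0.24737691] at x=.57: -0.19168779904545882
beam edge slope [ 0.10094602 -0.29043417] at x=.57: -0.23289494104257852
beam ends [[ 0.43808427 -0.22477219  0.175     ]] [[ 0.71010133 -0.19934027  0.175     ]]
knob guess [[ 0.50092926 -0.21860354  0.217     ]]
```

View pics/knob.png

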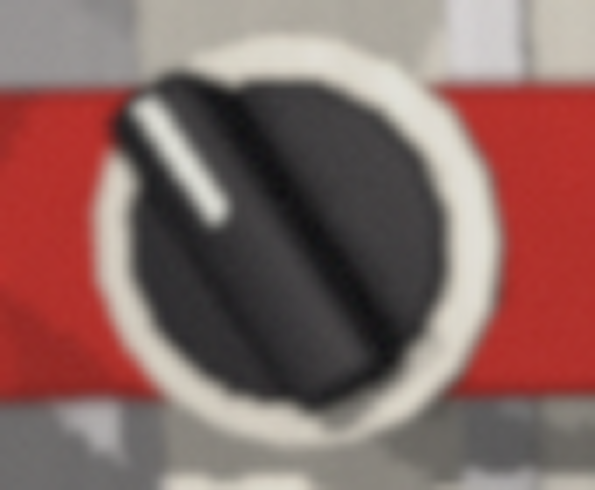

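The knob crop shows the wing running from upper left (striped end) to lower right, with its middle near full-image px (251.5,114).

```bash
python3 - <<'E'
from lib import *
c=dict(np.load("w1.npz"))
f=lambda *p:np.array(p)/7.+[215,80]-.5
a=onplane(c,[f(165,95),f(345,385),f(130,130),f(300,400),f(230,100),f(395,345),f(215,215),f(150,105)],.217)[:,:2]
print(a.round(4)); print("mid",a[:2].mean(0))
for i in (0,2,4,6): d=a[i+1]-a[i]; print(np.arctan(d[1]/d[0]))
go([.494,-.219,.30],-.97+np.pi/2); go([.494,-.219,.30],None);st()
E
```

```text
[[ 0.4851 -0.2027]
 [ 0.5084 -0.2353]
 [ 0.4809 -0.2072]
 [ 0.5029 -0.2376]
 [ 0.4929 -0.2027]
 [ 0.5143 -0.2299]
 [ 0.4916 -0.2163]
 [ 0.4833 -0.2041]]
mid [ 0.49673371 -0.21900808]
-0.9477818398274616
-0.9451871784000158
-0.9035151953424914
-0.9724592834198489
shift [ 0.074  -0.0609  0.0455] roll -0.5083 alt 2.633 q6 -0.646 toolz [ 0.  0. -1.]
shift [ 0.074  -0.0609  0.0455] roll 0 alt 0.0 q6 -0.646 toolz [ 0.  0. -1.]
2.78 p [ 0.5615 -0.287   0.3455] yaw 0.0925 F [-0.   0.8 -0.2] w 0.0929 gf 0.0 q [-0.55  0.2   1.22  0.    1.73 -0.65]
```

```bash
python3 -m creep '[[0.02,-0.016,0.01,-0.12,0.6],[0.04,-0.032,0.02,-0.24,0.6],[0.06,-0.048,0.03,-0.36,0.6],[0.074,-0.061,0.04,-0.48,0.6],[0.074,-0.061,0.045,-0.533,0.6],[0.074,-0.061,0.045,-0.533,0.6],[0.074,-0.061,0.045,-0.533,0.6],[0.074,-0.061,0.045,-0.533,0.6]]' 20; python3 - <<'E'
from lib import *
go([.4945,-.219,.213],.626);st()
E
```

```text
clock: 3.45
position: [0.4945, -0.2195, 0.3018]
tool_rot: [1.432, 2.794, -0.0]
contact_force: [1.1, 0.7, -0.4]
grip_width: 0.0561
gripper_force: 0.0
shift [0.0006 0.0002 0.0888] roll -0.0024 alt 3.139 q6 -1.136 toolz [ 0.002 -0.001 -1.   ]
3.45 p [ 0.4945 -0.2195  0.3018] yaw 0.6236 F [ 1.1  0.7 -0.4] w 0.0561 gf 0.0 q [-0.51 -0.05  1.56  0.    1.63 -1.14]
```

```bash
python3 -m creep '[[0,0,0.03,0,0.6],[0,0,0.06,0,0.6],[0,0,0.08,0,0.6],[0,0,0.089,0,0.6],[0,0,0.089,0,0.6],[0,0,0.089,0,0],[0,0,0.089,0,0],[0,0,0.089,0,0],[0,0,0.089,0,0],[0,0,0.089,0,0],[0,0,0.089,0,0],[0,0,0.089,0,0]]' 20;  python3 - <<'E'
from lib import *
st()
E
```

```text
clock: 4.45
position: [0.4948, -0.2195, 0.212]
tool_rot: [1.43, 2.795, 0.002]
contact_force: [12.3, 6.8, -3.9]
grip_width: 0.0141
gripper_force: 19.5
4.45 p [ 0.4948 -0.2195  0.212 ] yaw 0.6252 F [12.3  6.8 -3.9] w 0.0141 gf 19.5 q [-0.51 -0.02  1.69  0.    1.47 -1.14]
```

```bash
python3 -m creep '[[0,0.001,0,0.12,0],[0,0.001,0,0.24,0],[0,0.001,0,0.36,0],[0,0.001,0,0.48,0],[0,0.001,0,0.6,0],[0,0.001,0,0.72,0],[0,0.001,0,0.84,0],[0,0.001,0,0.96,0],[0,0.001,0,1.08,0],[0,0.001,0,1.2,0],[0,0.001,0,1.32,0],[0,0.001,0,1.4,0]]'; python3 -m creep '[[0,0,0,0.06,0],[0,0,0,0.06,0],[0,0,0,0.06,0]]';  python3 - <<'E'
from lib import *
st()
E
```

```text
clock: 5.45
position: [0.4946, -0.2193, 0.2119]
tool_rot: [2.9, 1.208, -0.001]
contact_force: [-4.0, -0.5, 3.6]
grip_width: 0.0141
gripper_force: 19.9
clock: 5.7
position: [0.4946, -0.2193, 0.2118]
tool_rot: [-2.93, -1.133, 0.001]
contact_force: [-4.5, -0.1, 6.9]
grip_width: 0.0138
gripper_force: 19.9
5.7 p [ 0.4946 -0.2193  0.2118] yaw -0.8332 F [-4.5 -0.1  6.9] w 0.0138 gf 19.9 q [-0.51 -0.02  1.69 -0.    1.47  0.32]
```

```bash
python3 -m creep '[[0,0,0,0,0.4],[0,0,0,0,0.4],[0,0,0,0,0.4],[0,0,-0.03,0,0.4],[0,0,-0.07,0,0.4],[0,0,-0.11,0,0.4],[0,0,-0.13,0,0.4],[0,0,-0.13,0,0.4]]' >/dev/null; python3 - <<'E'
from lib import *
go([.56,-.287,.345],.095);st()
E
```

```text
shift [0.0019 0.0919 0.004 ] roll -0.9291 alt 2.213 q6 0.323 toolz [ 0.009 -0.005 -1.   ]
6.37 p [ 0.4968 -0.2201  0.3482] yaw -0.8341 F [-0.6  0.7  0.8] w 0.0371 gf 0.0 q [-0.51 -0.05  1.48  0.    1.71  0.32]
```

```bash
python3 -m creep '[[0,0.03,0,-0.12,0.4],[0,0.06,0,-0.24,0.4],[0,0.092,0,-0.36,0.4],[0,0.092,0,-0.48,0.4],[0,0.092,0,-0.6,0.4],[0,0.092,0,-0.72,0.4],[0,0.092,0,-0.84,0.4],[0,0.092,0,-0.929,0.4],[0,0.092,0,-0.929,0.4],[0,0.092,0,-0.929,0.4],[0,0.092,0,-0.929,0.4]]' >/dev/null; python3 - <<'E'
from dial import *
c=cap("wrist","w2"); st(); dial(c,[.6263,-.241])
cv2.imwrite("pics/dial2.png",cv2.resize(c["pixels"][0:220,190:490,::-1],None,fx=2.6,fy=2.6,interpolation=cv2.INTER_CUBIC))
E
```

```text
7.33 p [ 0.5566 -0.2873  0.341 ] yaw 0.0917 F [ 0.1 -0.2  0.6] w 0.0371 gf 0.0 q [-0.56  0.19  1.24 -0.    1.72 -0.65]
ctr [ 0.6262 -0.241 ] r 0.0458 needle 1.0382 45 spread 0.043 mark 0.9862 39 knob delta -0.116
0.03 0 
0.034 2 0.968
0.038 12 0.976
0.042 25 0.992
0.046 28 0.996
```

View pics/dial2.png

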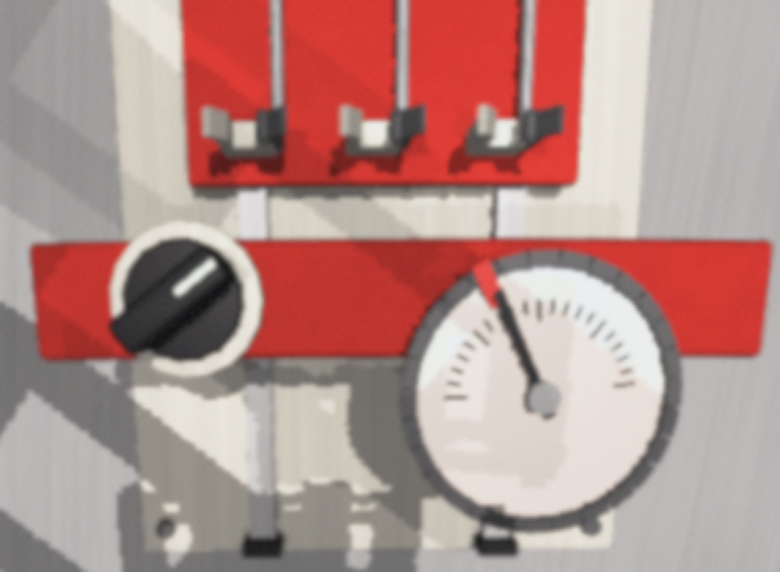

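The needle now stands just past the mark: tip at crop px (500,293), mark at about (485,276). The overshoot looks like roughly 0.05 rad. I'll measure it more precisely at equal radius.

```bash
cat > dial2.py <<'E'
from lib import *
def meas(c,ctr):
    im=c["pixels"].astype(float); 
    def polar(a,r):
        X=np.c_[ctr[0]-r*np.cos(a),ctr[1]+r*np.sin(a),np.full(len(a),.1945)]
        p=proj(c,X).astype(np.float32)
        return cv2.remap(c["pixels"],p[:,0].reshape(1,-1),p[:,1].reshape(1,-1),cv2.INTER_LINEAR)[0].astype(float)
    a=np.arange(-.3,1.6,.005); out=[]
    for r in np.arange(.012,.050,.002):
        s=polar(a,r); redn=np.clip(s[:,0]-s[:,1]-60,0,None); dark=np.clip(110-s.max(1),0,None)
        f=lambda w:(round((w*a).sum()/w.sum(),3) if w.sum()>200 else None)
        def pk(w):
            if w.max()<10: return None
            i=w.argmax(); m=np.abs(a-a[i])<.15; return round((w*a*m).sum()/(w*m).sum(),3)
        print(round(r,3),"needle",pk(dark),"mark",pk(redn) if redn.max()>30 else None)
E
python3 - <<'E'
from dial2 import *
for f in ("w1","w2"): meas(dict(np.load(f+".npz")),[.6262,-.241])
E
```

```text
0.012 needle 0.327 mark None
0.014 needle 0.351 mark None
0.016 needle 0.34 mark None
0.018 needle 0.327 mark None
0.02 needle 0.343 mark None
0.022 needle 0.348 mark None
0.024 needle 0.337 mark None
0.026 needle 0.341 mark None
0.028 needle 0.339 mark None
0.03 needle 0.334 mark None
0.032 needle 0.348 mark None
0.034 needle 0.347 mark None
0.036 needle 0.35 mark None
0.038 needle 0.353 mark 0.999
0.04 needle None mark 0.996
0.042 needle None mark 0.995
0.044 needle None mark 0.995
0.046 needle 0.775 mark 0.998
0.048 needle -0.213 mark 0.999
0.05 needle -0.221 mark 1.0
0.012 needle 1.038 mark None
0.014 needle 1.028 mark None
0.016 needle 1.042 mark None
0.018 needle 1.034 mark None
0.02 needle 1.028 mark None
0.022 needle 1.032 mark None
0.024 needle 1.033 mark None
0.026 needle 1.029 mark None
0.028 needle 1.023 mark None
0.03 needle 1.025 mark None
0.032 needle 1.026 mark None
0.034 needle 1.034 mark None
0.036 needle 1.037 mark None
0.038 needle 1.038 mark 0.956
0.04 needle None mark 0.965
0.042 needle None mark 0.991
0.044 needle None mark 0.994
0.046 needle None mark 0.998
0.048 needle -0.214 mark 0.998
0.05 needle 0.622 mark 0.999
```

```bash
python3 - <<'E'
from lib import *
go([.4948,-.2193,.345],-.834)
E
python3 -m creep '[[0.03,-0.025,0,0.12,0.4],[0.06,-0.05,0,0.24,0.4],[0.067,-0.068,0,0.36,0.4],[0.067,-0.068,0,0.48,0.4],[0.067,-0.068,0,0.6,0.4],[0.067,-0.068,0,0.72,0.4],[0.067,-0.068,0,0.84,0.4],[0.067,-0.068,0,0.926,0.4],[0.067,-0.068,0,0.926,0.4],[0.067,-0.068,0,0.926,0.4]]'; python3 - <<'E'
from lib import *
st();go([.4948,-.2193,.212],-.834)
E
```

```text
shift [ 0.0734 -0.0553 -0.004 ] roll 0.9257 alt -2.216 q6 -0.65 toolz [-0.  0. -1.]
clock: 8.17
position: [0.4826, -0.227, 0.3415]
tool_rot: [2.929, 1.137, 0.0]
contact_force: [-0.2, 0.0, -0.1]
grip_width: 0.0373
gripper_force: 0.0
8.17 p [ 0.4826 -0.227   0.3415] yaw -0.8302 F [-0.2  0.  -0.1] w 0.0373 gf 0.0 q [-0.54 -0.07  1.51 -0.    1.71  0.29]
shift [0.0142 0.0025 0.1295] roll 0.0038 alt -3.138 q6 0.294 toolz [ 0. -0. -1.]
```

```bash
python3 -m creep '[[0.014,0.0025,0.03,0.004,0.4],[0.014,0.0025,0.06,0.004,0.4],[0.014,0.0025,0.09,0.004,0.4],[0.014,0.0025,0.12,0.004,0.4],[0.014,0.0025,0.129,0.004,0.4],[0.014,0.0025,0.129,0.004,0.4],[0.014,0.0025,0.129,0.004,0],[0.014,0.0025,0.129,0.004,0],[0.014,0.0025,0.129,0.004,0],[0.014,0.0025,0.129,0.004,0],[0.014,0.0025,0.129,0.004,0]]'; python3 -m creep '[[0,0,0,-0.04,0],[0,0,0,-0.076,0],[0,0,0,-0.076,0],[0,0,0,-0.076,0],[0,0,0,-0.076,0]]'; python3 -m creep '[[0,0,0,0,0.4],[0,0,0,0,0.4],[0,0,0,0,0.4],[0,0,-0.03,0,0.4],[0,0,-0.07,0,0.4],[0,0,-0.11,0,0.4],[0,0,-0.13,0,0.4],[0,0,-0.13,0,0.4]]' >/dev/null; python3 - <<'E'
from lib import *
go([.56,-.287,.345],.095);st()
E
```

```text
clock: 9.08
position: [0.4946, -0.2193, 0.2129]
tool_rot: [-2.931, -1.129, -0.0]
contact_force: [-3.3, 3.5, 4.2]
grip_width: 0.0136
gripper_force: 20.0
clock: 9.5
position: [0.4946, -0.2193, 0.2129]
tool_rot: [-2.887, -1.237, -0.0]
contact_force: [-4.5, 2.9, 4.5]
grip_width: 0.0138
gripper_force: 20.0
shift [-0.0044  0.0916  0.0051] roll -0.8554 alt 2.286 q6 0.248 toolz [ 0.009 -0.005 -1.   ]
10.17 p [ 0.4966 -0.2206  0.3492] yaw -0.7604 F [-0.3 -0.5  0.4] w 0.0372 gf 0.0 q [-0.51 -0.05  1.47 -0.    1.71  0.25]
```

```bash
python3 -m creep '[[0,0.03,0,-0.12,0.4],[0,0.06,0,-0.24,0.4],[0,0.092,0,-0.36,0.4],[0,0.092,0,-0.48,0.4],[0,0.092,0,-0.6,0.4],[0,0.092,0,-0.72,0.4],[0,0.092,0,-0.84,0.4],[0,0.092,0,-0.855,0.4],[0,0.092,0,-0.855,0.4],[0,0.092,0,-0.855,0.4]]' >/dev/null; python3 - <<'E'
from dial2 import *
c=cap("wrist","w3"); st(); meas(c,[.6262,-.241]); go([.55,-.13,.32],.099)
E
```

```text
11.05 p [ 0.5613 -0.2829  0.342 ] yaw 0.0915 F [0.  0.3 0.8] w 0.0369 gf 0.0 q [-0.55  0.19  1.23 -0.    1.72 -0.64]
0.012 needle 1.018 mark None
0.014 needle 1.002 mark None
0.016 needle 1.002 mark None
0.018 needle 1.015 mark None
0.02 needle 1.007 mark None
0.022 needle 0.998 mark None
0.024 needle 1.006 mark None
0.026 needle 1.008 mark None
0.028 needle 1.003 mark None
0.03 needle 1.008 mark None
0.032 needle 1.02 mark None
0.034 needle 1.006 mark None
0.036 needle 1.009 mark None
0.038 needle 1.009 mark None
0.04 needle None mark 0.959
0.042 needle None mark 0.994
0.044 needle None mark 0.997
0.046 needle 0.777 mark 0.998
0.048 needle -0.222 mark 0.998
0.05 needle 0.191 mark 0.997
shift [0.1532 0.0028 0.0221] roll -0.0075 alt 3.134 q6 -0.64 toolz [-0.  0. -1.]
```

```bash
python3 -m creep '[[0.04,0,0.005,-0.0075,0.4],[0.08,0,0.01,-0.0075,0.4],[0.12,0.001,0.015,-0.0075,0.4],[0.15,0.002,0.02,-0.0075,0.4],[0.153,0.003,0.022,-0.0075,0.4],[0.153,0.003,0.022,-0.0075,0.4],[0.153,0.003,0.022,-0.0075,0.4],[0.153,0.003,0.022,-0.0075,0.4]]' >/dev/null; python3 - <<'E'
from lib import *
c=cap("wrist","w4"); st()
cv2.imwrite("pics/w4b.png",cv2.resize(c["pixels"][0:270,120:520,::-1],None,fx=2,fy=2,interpolation=cv2.INTER_CUBIC))
E
```

```text
11.77 p [ 0.5499 -0.1316  0.3207] yaw 0.1004 F [-0.4 -0.9 -0.1] w 0.037 gf 0.0 q [-0.33  0.02  1.46 -0.    1.67 -0.43]
```

View pics/w4b.png

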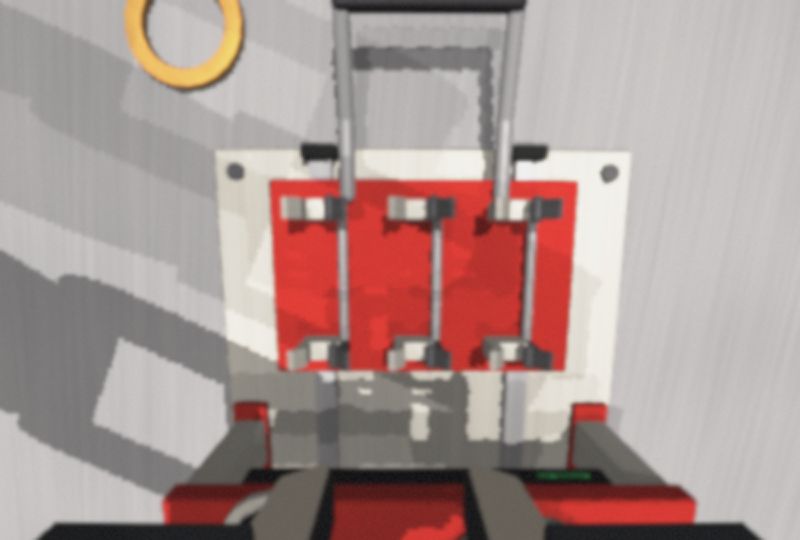

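The crop shows the red deck with corners at about (271,181), (577,181), (566,371) and (278,370). The light seats of the three clips are at x≈317, 413 and 516, and all clips are empty.

```bash
python3 - <<'E'
from lib import *
c=dict(np.load("w4.npz"))
hsv=cv2.cvtColor(c["pixels"],cv2.COLOR_RGB2HSV).astype(int); red=((hsv[...,0]<8)|(hsv[...,0]>172))&(hsv[...,1]>140)&(hsv[...,2]>60)
m=red.astype(np.uint8); m[190:]=0
m=cv2.morphologyEx(m,cv2.MORPH_CLOSE,np.ones((25,25)))
k=max(cv2.findContours(m,0,2)[0],key=cv2.contourArea); a=cv2.approxPolyDP(k,6,True).reshape(-1,2); print(a.tolist())
f=lambda *p:np.array(p)/2.+[120,0]-.25
cor=onplane(c,[f(271,181),f(577,181),f(566,371),f(278,370)],.038)[:,:2]; print(cor.round(4))
cp=onplane(c,a,.038)[:,:2];print(cp.round(4))
th=.099; ex=np.array([np.cos(th),np.sin(th)]); ey=np.array([-ex[1],ex[0]])
E=np.array([ex,ey])
G=np.array([.574,-.212]); D=cor.mean(0); print("deck ctr",D,"rig-rel gantry",E@(D-G),"sizes",(cor-D)@E.T)
s1=onplane(c,[f(317,208),f(413,208),f(516,208)],.064)[:,:2]; s2=onplane(c,[f(322,350),f(415,350),f(510,350)],.064)[:,:2]
print("clips rel deck", ((s1+s2)/2-D)@E.T, "fork x",((s1-D)@E.T).round(4),((s2-D)@E.T).round(4))
print("dial-gantry rel",E@(np.array([.6262,-.241])-D), "knob", E@(np.array([.4946,-.2193])-D))
h=onplane(c,[f(335,3),f(525,3)],.083)[:,:2];print("handle",(h-D)@E.T)
E
```

```text
[[256, 91], [261, 184], [401, 183], [406, 91]]
[[ 0.4562 -0.0359]
 [ 0.6563 -0.0154]
 [ 0.6704 -0.1428]
 [ 0.4675 -0.1625]]
[[ 0.4573 -0.0367]
 [ 0.4706 -0.1611]
 [ 0.6674 -0.1398]
 [ 0.6535 -0.0167]]
deck ctr [ 0.56259797 -0.0891502 ] rig-rel gantry [0.00079607 0.12337522] sizes [[-0.10059626  0.0635192 ]
 [ 0.10051194  0.06412605]
 [ 0.10196821 -0.0640125 ]
 [-0.10188389 -0.06363275]]
clips rel deck [[-0.06730756  0.00060202]
 [-0.0068823   0.00062946]
 [ 0.05645975  0.00086071]] fork x [[-0.0676  0.0455]
 [-0.0079  0.0455]
 [ 0.0563  0.0458]] [[-0.067  -0.0443]
 [-0.0059 -0.0442]
 [ 0.0567 -0.0441]]
dial-gantry rel [ 0.04828202 -0.15739259] knob [-0.08052881 -0.12279171]
handle [[-0.0522449   0.15517354]
 [ 0.05317319  0.15568828]]
```

```bash
python3 - <<'E'
from lib import *
c=dict(np.load("w4.npz"))
th=.099; ex=np.array([np.cos(th),np.sin(th)]); E=np.array([ex,[-ex[1],ex[0]]]); D=np.array([.5626,-.0892])
im=c["pixels"].astype(int)
for v in (125,135,145,155):
    r=im[v,262:398]; nr=(r[:,0]-r[:,1]<60)
    u=np.where(nr)[0]+262; g=np.split(u,np.where(np.diff(u)>1)[0]+1)
    print(v,[((E@(onplane(c,[(q.mean(),v)],.048)[0,:2]-D))[0].round(4),len(q)) for q in g if len(q)])
cv2.imwrite("pics/clips.png",cv2.resize(c["pixels"][85:200,250:410,::-1],None,fx=5,fy=5,interpolation=cv2.INTER_CUBIC))
E
```

```text
125 [(np.float64(-0.0536), 5), (np.float64(0.0081), 5), (np.float64(0.0693), 6)]
135 [(np.float64(-0.0539), 5), (np.float64(0.0083), 5), (np.float64(0.0694), 5)]
145 [(np.float64(-0.0541), 5), (np.float64(0.0085), 5), (np.float64(0.0694), 6)]
155 [(np.float64(-0.0538), 4), (np.float64(0.0074), 5), (np.float64(0.0694), 5)]
```

View pics/clips.png

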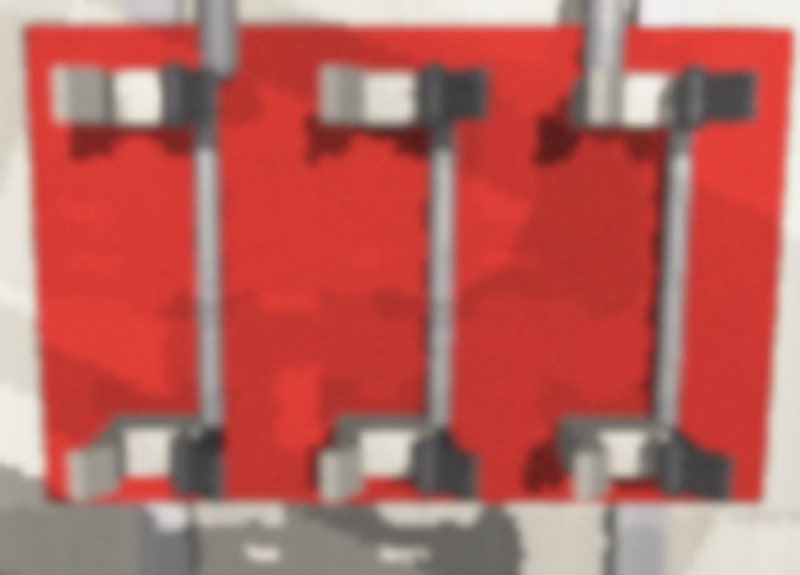

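The clip crop shows all forks empty, with hinge rods at crop x≈208, 440 and 672. That puts the clips at about -66, -4 and +58 mm from the deck centre. Next, the bars.

```bash
python3 -m creep '[[0.035,0,0,0,0.4],[0.07,0,0,0,0.4],[0.105,0,0,0,0.4],[0.14,0,0,0,0.4],[0.175,0,0,0,0.4],[0.21,0,0,0,0.4],[0.245,0,0,0,0.4],[0.28,0,0,0,0.4],[0.315,0,0,0,0.4],[0.35,0,0,0,0.4],[0.38,0,0,0,0.4],[0.38,0,0,0,0.4]]' >/dev/null;  python3 -m creep '[[0,0,0,0,0.4],[0,0,0,0,0.4]]'; cat > bars.py <<'E'
from lib import *
def bars(c,z=.016):
    hsv=cv2.cvtColor(c["pixels"],cv2.COLOR_RGB2HSV).astype(int)
    dark=(hsv[...,2]<60)
    m=((hsv[...,2]>75)&(hsv[...,1]<70)).astype(np.uint8); m[250:]=0
    out=[]
    for k in cv2.findContours(m,0,1)[0]:
        A=cv2.contourArea(k)
        if A<200: continue
        (r0,r1,r2)=cv2.minAreaRect(k)
        if max(r1)/max(1,min(r1))<4: continue
        b=cv2.boxPoints((r0,r1,r2)); e=sorted([(np.linalg.norm(b[i]-b[(i+1)%4]),i) for i in range(4)])
        i,j=e[0][1],e[1][1]; ends=np.array([(b[i]+b[(i+1)%4])/2,(b[j]+b[(j+1)%4])/2])
        P=onplane(c,ends,z)[:,:2]; d=P[1]-P[0]; d*=np.sign(d[1])
        print("px",np.round(r0),np.round(r1),"mid",P.mean(0).round(4),"len",np.linalg.norm(d).round(4),"dir",np.arctan2(d[1],d[0]).round(3),"close yaw",(np.arctan2(d[1],d[0])-np.pi/2).round(3))
        out.append(P)
    return out
E
python3 - <<'E'
from bars import *
c=cap("wrist","w5"); st(); bars(c)
E
```

```text
clock: 12.93
position: [0.5116, 0.2467, 0.3203]
tool_rot: [2.106, 2.331, -0.001]
contact_force: [0.2, -1.3, -0.4]
grip_width: 0.0372
gripper_force: 0.0
12.98 p [0.5116 0.2463 0.3204] yaw 0.1007 F [ 0.  -0.3 -0.3] w 0.0374 gf 0.0 q [ 0.36  0.02  1.45 -0.    1.67  0.26]
```

View pics/w5.png

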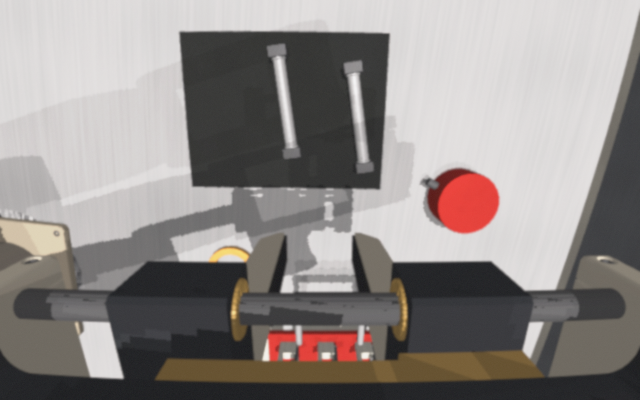

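The mat shows two bars with midpoints near px (284,100) and (358,117). My mask hit a contour-nesting bug, which I'll fix.

```bash
sed -i 's/findContours(m,0,1)/findContours(m,1,1)/; s/hsv\[...,2\]>75/hsv[...,2]>120/' bars.py; python3 - <<'E'
from bars import *
c=dict(np.load("w5.npz")); bars(c)
print("mat",onplane(c,[(180,32),(389,34),(380,188),(193,186)],.004).round(3))
th=.1; ex=np.array([np.cos(th),np.sin(th)]); E=np.array([ex,[-ex[1],ex[0]]]); D=np.array([.5626,-.0892])
for x in (-.066,-.004,.058): print("clip",(D+np.array([x,.0005])@E).round(4))
E
```

```text
px [356. 112.] [102.  17.] mid [0.5561 0.3252] len 0.1398 dir 1.777 close yaw 0.206
px [285.  98.] [107.  16.] mid [0.455 0.334] len 0.1431 dir 1.819 close yaw 0.248
mat [[0.303 0.411 0.004]
 [0.588 0.436 0.004]
 [0.608 0.221 0.004]
 [0.322 0.195 0.004]]
clip [ 0.4969 -0.0953]
clip [ 0.5586 -0.0891]
clip [ 0.6203 -0.0829]
```

```bash
python3 - <<'E'
from bars import *
c=dict(np.load("w5.npz"))
hsv=cv2.cvtColor(c["pixels"],cv2.COLOR_RGB2HSV).astype(int); V=hsv[...,2]
print("mat V",np.median(V[60:160,200:260]),"cap",V[63:70,350:357].mean(),V[164:170,361:367].mean())
m=(V>68).astype(np.uint8)[38:180,200:376]
n,l,s,ct=cv2.connectedComponentsWithStats(m)
for i in range(1,n):
    if s[i,4]>300 and s[i,4]<3000:
        v,u=np.where(l==i); p=np.c_[u,v]+[200,38]; (r0,r1,r2)=cv2.minAreaRect(p.astype(np.float32))
        b=cv2.boxPoints((r0,r1,r2)); L=sorted(b,key=lambda q:q[1]); e=np.array([(L[0]+L[1])/2,(L[2]+L[3])/2])
        P=onplane(c,e,.02)[:,:2]; d=P[0]-P[1]; print(r0,r1,"mid",P.mean(0).round(4),"len",np.linalg.norm(d).round(4),"close yaw",(np.arctan2(d[1],d[0])-np.pi/2).round(3))
E
```

```text
mat V 57.0 cap 146.89795918367346 118.58333333333333
(283.9150695800781, 100.93733978271484) (116.45441436767578, 19.925233840942383) mid [0.4549 0.3298] len 0.1545 close yaw 0.231
(359.2184143066406, 116.2907943725586) (113.71737670898438, 19.9659423828125) mid [0.5609 0.3198] len 0.1551 close yaw 0.262
```

```bash
python3 - <<'E'
from lib import *
go([.455,.330,.027],.238)
E
```

```text
shift [ 0.0891 -0.0479  0.2934] roll -0.1373 alt 3.004 q6 0.258 toolz [ 0.    -0.001 -1.   ]
```

```bash
python3 -m creep '[[0.03,-0.016,0.02,-0.1,0.4],[0.06,-0.032,0.04,-0.137,0.4],[0.08,-0.045,0.07,-0.137,0.4],[0.089,-0.048,0.11,-0.137,0.4],[0.089,-0.048,0.15,-0.137,0.4],[0.089,-0.048,0.19,-0.137,0.4],[0.089,-0.048,0.22,-0.137,0.4],[0.089,-0.048,0.22,-0.137,0.4],[0.089,-0.048,0.22,-0.137,0.4]]' 20; python3 - <<'E'
from lib import *
st();go([.455,.330,.027],.238)
E
```

```text
clock: 13.73
position: [0.4535, 0.3294, 0.0992]
tool_rot: [-1.942, -2.468, 0.006]
contact_force: [-0.4, -0.4, 1.1]
grip_width: 0.0369
gripper_force: 0.0
13.73 p [0.4535 0.3294 0.0992] yaw 0.2375 F [-0.4 -0.4  1.1] w 0.0369 gf 0.0 q [ 0.54  0.14  1.74 -0.    1.27  0.3 ]
shift [0.0004 0.0019 0.0722] roll -0.0005 alt 3.141 q6 0.299 toolz [-0.003 -0.002 -1.   ]
```

```bash
python3 -m creep '[[0,0.001,0.03,0,0.4],[0,0.001,0.06,0,0.4],[0,0.001,0.072,0,0.4],[0,0.001,0.072,0,0.4],[0,0.001,0.072,0,0],[0,0.001,0.072,0,0],[0,0.001,0.072,0,0],[0,0.001,0.072,0,0],[0,0.001,0.072,0,0],[0,0.001,0.072,0,0]]' 40; python3 -m creep '[[0,0,-0.03,0,0],[0,0,-0.07,0,0],[0,0,-0.11,0,0],[0,0,-0.14,0,0],[0,0,-0.14,0,0]]'; python3 - <<'E'
from lib import *
st();c=cap("wrist","w6"); go([.4969,-.0953,.17],.1)
cv2.imwrite("pics/w6b.png",c["pixels"][60:360,120:520,::-1])
E
```

```text
clock: 14.57
position: [0.4562, 0.3323, 0.0305]
tool_rot: [1.939, 2.47, 0.004]
contact_force: [-1.8, -1.1, 7.7]
grip_width: 0.0147
gripper_force: 40.0
clock: 14.98
position: [0.4589, 0.334, 0.1777]
tool_rot: [1.937, 2.467, 0.019]
contact_force: [0.6, 0.1, -0.8]
grip_width: 0.015
gripper_force: 40.0
14.98 p [0.4589 0.334  0.1777] yaw 0.2397 F [ 0.6  0.1 -0.8] w 0.015 gf 40.0 q [ 0.54  0.07  1.67 -0.    1.4   0.3 ]
shift [-0.4256 -0.0637  0.0022] roll 0.1397 alt -3.002 q6 0.299 toolz [ 0.008  0.005 -1.   ]
```

View pics/w6b.png

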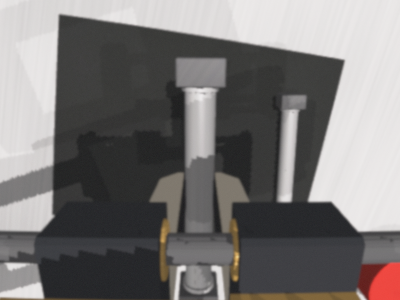

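```bash
python3 - <<'E'
from lib import *
c=dict(np.load("w6.npz")); s=manip.get_state()
Rt=np.array([[0,1,0],[-.964,0,-.268],[-.268,0,.964]]) # cam axes in tool (cam=Rt tool)
ct=dict(c); ct["R"]=Rt; ct["t"]=-Rt@np.array([.07405,-.00045,-.1465])
for z in (-.002,.0025): print(z,onplane(ct,[(320,117.5),(320,147),(296,117),(345,117)],z).round(4))
E
```

```text
-0.002 [[ 0.0727  0.     -0.002 ]
 [ 0.0594  0.     -0.002 ]
 [ 0.0729 -0.0108 -0.002 ]
 [ 0.0729  0.0113 -0.002 ]]
0.0025 [[ 0.0726  0.      0.0025]
 [ 0.059   0.      0.0025]
 [ 0.0729 -0.0111  0.0025]
 [ 0.0729  0.0116  0.0025]]
```

```bash
python3 -m creep '[[-0.036,-0.005,0,0.012,0],[-0.072,-0.011,0,0.024,0],[-0.108,-0.016,0,0.036,0],[-0.144,-0.021,0,0.048,0],[-0.18,-0.027,0,0.06,0],[-0.216,-0.032,0,0.072,0],[-0.252,-0.038,0,0.084,0],[-0.288,-0.043,0,0.096,0],[-0.324,-0.048,0,0.108,0],[-0.36,-0.054,0,0.12,0],[-0.396,-0.059,0,0.13,0],[-0.424,-0.064,0,0.14,0]]' >/dev/null; python3 -m creep '[[0,0,0,0,0],[0,0,0,0,0],[0,0,0,0,0]]' >/dev/null; python3 - <<'E'
from lib import *
st(); go([.4969,-.0933,.115],.1)
E
```

```text
16.28 p [ 0.4926 -0.0948  0.167 ] yaw 0.0991 F [ 0.2  0.6 -1.9] w 0.015 gf 40.0 q [-0.29 -0.09  1.84  0.    1.39 -0.39]
shift [0.001  0.0046 0.052 ] roll -0.0009 alt 3.141 q6 -0.392 toolz [-0.002  0.001 -1.   ]
```

```bash
python3 -m creep '[[0.001,0.0046,0.01,0,0],[0.001,0.0046,0.03,0,0],[0.001,0.0046,0.045,0,0],[0.001,0.0046,0.052,0,0],[0.001,0.0046,0.052,0,0],[0.001,0.0046,0.052,0,0],[0.001,0.0046,0.052,0,0]]' 60 >/dev/null; python3 - <<'E'
from lib import *
st(); go([.4969,-.0933,.115],.1)
E
for i in 1 2 3 4 5; do python3 -m creep '[[0,0,0.004,0,0],[0,0,0.004,0,0]]'|egrep 'pos|contact'; done
```

```text
16.87 p [ 0.4986 -0.0937  0.1172] yaw 0.1003 F [ 0.5  0.2 -1.7] w 0.0147 gf 60.0 q [-0.29 -0.03  1.88  0.    1.29 -0.39]
shift [ 0.0005 -0.0017  0.0022] roll 0.0003 alt -3.141 q6 -0.387 toolz [ 0.001 -0.    -1.   ]
position: [0.4983, -0.0941, 0.1127]
contact_force: [-0.2, -0.0, -2.4]
position: [0.4978, -0.094, 0.108]
contact_force: [0.3, 0.1, -2.8]
position: [0.4976, -0.0943, 0.1047]
contact_force: [-5.1, -0.2, 4.9]
position: [0.4966, -0.0947, 0.1005]
contact_force: [-10.1, -3.8, 5.7]
position: [0.4962, -0.0944, 0.0953]
contact_force: [-4.9, -2.6, -1.8]
```

```bash
for i in 1 2 3; do python3 -m creep '[[0,0,0.003,0,0],[0,0,0.003,0,0],[0,0,0.003,0,0]]'|egrep 'pos|contact'; done
```

```text
position: [0.4962, -0.0943, 0.0921]
contact_force: [-4.2, -2.9, -4.8]
position: [0.4963, -0.094, 0.0889]
contact_force: [-5.0, -2.6, -9.5]
position: [0.4972, -0.0939, 0.0867]
contact_force: [-3.9, -2.0, -9.7]
```

```bash
for i in 1 2; do python3 -m creep '[[0,0,0.002,0,0],[0,0,0.002,0,0],[0,0,0.002,0,0]]'|egrep 'pos|contact'; done
```

```text
position: [0.4975, -0.0939, 0.0864]
contact_force: [-10.9, 0.3, 4.7]
position: [0.4977, -0.0944, 0.0862]
contact_force: [-19.2, 0.9, 20.8]
```

```bash
python3 -m creep '[[0,0,-0.001,0,0.4],[0,0,-0.001,0,0.4],[0,0,-0.001,0,0.4],[0,0,-0.001,0,0.4],[0,0,-0.04,0,0.4],[0,0,-0.08,0,0.4],[0,0,-0.12,0,0.4],[0,0,-0.16,0,0.4],[0,0,-0.2,0,0.4],[0,0,-0.235,0,0.4],[0,0,-0.235,0,0.4]]'; python3 - <<'E'
from lib import *
go([.55,-.1316,.32],.1)
E
```

```text
clock: 19.87
position: [0.5012, -0.0947, 0.328]
tool_rot: [2.099, 2.32, 0.01]
contact_force: [1.0, 0.2, 1.3]
grip_width: 0.037
gripper_force: 0.0
shift [-0.0415  0.0448  0.0088] roll -0.0002 alt 3.141 q6 -0.387 toolz [ 0.014 -0.004 -1.   ]
```

```bash
python3 -m creep '[[-0.02,0.02,0,0,0.4],[-0.041,0.045,0.004,0,0.4],[-0.041,0.045,0.006,0,0.4],[-0.041,0.045,0.006,0,0.4],[-0.041,0.045,0.006,0,0.4]]' >/dev/null; python3 - <<'E'
from lib import *
c=cap("wrist","w7"); st()
cv2.imwrite("pics/w7b.png",cv2.resize(c["pixels"][0:230,180:480,::-1],None,fx=2.6,fy=2.6,interpolation=cv2.INTER_CUBIC))
go([.5116,.2463,.32],.1)
E
```

```text
20.33 p [ 0.5466 -0.1299  0.3126] yaw 0.0997 F [-0.4  0.9 -0.2] w 0.0371 gf 0.0 q [-0.32  0.01  1.48  0.    1.65 -0.42]
shift [ 0.3778  0.0026 -0.0073] roll -0.0003 alt 3.141 q6 -0.425 toolz [ 0.  0. -1.]
```

View pics/w7b.png

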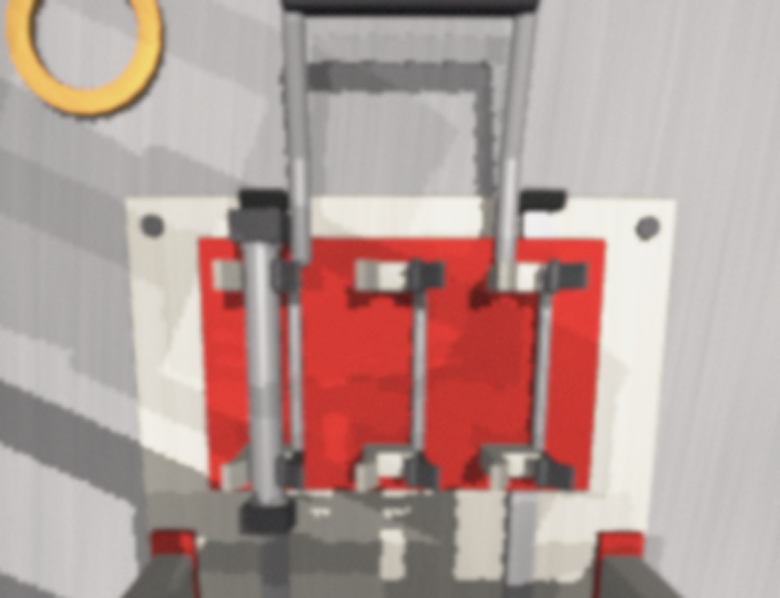

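The crop shows the bar seated in clip1, lying beneath both jaw noses and aligned with the clip, with its ends at (257,224) and (268,517). I'll use its axis to refine the clip positions, then look at the second bar.

```bash
python3 - <<'E'
from lib import *
c=dict(np.load("w7.npz")); f=lambda *p:np.array(p)/2.6+[180,0]-.3
p=onplane(c,[f(256,224),f(267,517)],.072)[:,:2]; d=p[0]-p[1]; print(p,p.mean(0),np.linalg.norm(d),np.arctan2(d[1],d[0])-np.pi/2)
E
python3 -m creep '[[0.035,0,0,0,0.4],[0.07,0,0,0,0.4],[0.105,0,0,0,0.4],[0.14,0,0,0,0.4],[0.175,0,0,0,0.4],[0.21,0,0,0,0.4],[0.245,0,0,0,0.4],[0.28,0,0,0,0.4],[0.315,0,0,0,0.4],[0.35,0,-0.003,0,0.4],[0.377,0.002,-0.007,0,0.4],[0.377,0.002,-0.007,0,0.4]]' >/dev/null;  python3 -m creep '[[0,0,0,0,0.4],[0,0,0,0,0.4]]' >/dev/null
cat > bar2.py <<'E'
from lib import *
def bars(c):
    V=cv2.cvtColor(c["pixels"],cv2.COLOR_RGB2HSV)[...,2].astype(int)
    mat=cv2.convexHull(np.round(proj(c,[(.313,.403,.004),(.58,.426,.004),(.598,.230,.004),(.331,.205,.004)])).astype(np.int32))
    msk=cv2.fillConvexPoly(np.zeros((400,640),np.uint8),mat,1); msk[235:]=0
    n,l,s,ct=cv2.connectedComponentsWithStats(((V>68)&(msk>0)).astype(np.uint8))
    for i in range(1,n):
        if s[i,4]>300:
            v,u=np.where(l==i); P=onplane(c,np.c_[u,v],.019)[:,:2]
            r0,r1,r2=cv2.minAreaRect((P*1000).astype(np.float32)); w,V2=np.linalg.eigh(np.cov(P.T)); d=V2[:,1]; d=d*np.sign(d[1])
            print("mid",np.round(r0,1),"pca mid",P.mean(0).round(4),"size",np.round(r1,1),"close yaw",(np.arctan2(d[1],d[0])-np.pi/2).round(3))
E
python3 - <<'E'
from bar2 import *
bars(dict(np.load("w5.npz"))); c=cap("wrist","w8"); st(); bars(c)
E
```

```text
[[ 0.48802582 -0.02889722]
 [ 0.50262029 -0.16561074]] [ 0.49532306 -0.09725398] 0.1374903031900639 0.10634948946229272
mid [454.4 329.8] pca mid [0.4543 0.3329] size [ 26.9 154.7] close yaw 0.225
mid [560.5 319.7] pca mid [0.5586 0.3234] size [ 26.8 155.2] close yaw 0.25
21.55 p [0.5112 0.2443 0.32  ] yaw 0.0993 F [ 0.1 -0.7  0.7] w 0.0372 gf 0.0 q [ 0.36  0.02  1.46 -0.    1.67  0.26]
mid [560.5 319.8] pca mid [0.5586 0.3235] size [ 27.  155.3] close yaw 0.251
```

```bash
python3 - <<'E'
from lib import *
go([.5605,.3198,.1],.24)
E
```

```text
shift [0.0703 0.0564 0.22  ] roll -0.1407 alt 3.001 q6 0.256 toolz [ 0.001 -0.    -1.   ]
```

```bash
python3 -m creep '[[0.02,0.02,0.02,-0.1,0.4],[0.04,0.04,0.04,-0.141,0.4],[0.07,0.056,0.06,-0.141,0.4],[0.07,0.056,0.1,-0.141,0.4],[0.07,0.056,0.14,-0.141,0.4],[0.07,0.056,0.18,-0.141,0.4],[0.07,0.056,0.21,-0.141,0.4],[0.07,0.056,0.22,-0.141,0.4],[0.07,0.056,0.22,-0.141,0.4],[0.07,0.056,0.22,-0.141,0.4]]' 20 >/dev/null; python3 - <<'E'
from lib import *
st();go([.5605,.3198,.0265],.24)
E
```

```text
22.38 p [0.5608 0.3195 0.1007] yaw 0.2393 F [-0.7 -0.7  0.8] w 0.037 gf 0.0 q [ 0.44  0.35  1.49 -0.    1.3   0.2 ]
shift [ 0.0003 -0.0003  0.0742] roll -0.0007 alt 3.141 q6 0.199 toolz [ 0.001  0.    -1.   ]
```

```bash
python3 -m creep '[[0,0,0.03,0,0.4],[0,0,0.06,0,0.4],[0,0,0.072,0,0.4],[0,0,0.074,0,0.4],[0,0,0.074,0,0.4]]' 40; python3 -m creep '[[0,0,0,0,0],[0,0,0,0,0],[0,0,0,0,0],[0,0,0,0,0],[0,0,0,0,0],[0,0,0,0,0]]'; python3 -m creep '[[0,0,-0.03,0,0],[0,0,-0.07,0,0],[0,0,-0.11,0,0],[0,0,-0.14,0,0],[0,0,-0.14,0,0],[0,0,-0.14,0,0]]'>/dev/null; python3 - <<'E'
from lib import *
st();c=cap("wrist","w9"); go([.6203,-.0809,.17],.1)
cv2.imwrite("pics/w9b.png",c["pixels"][60:360,120:520,::-1])
E
```

```text
clock: 22.8
position: [0.5608, 0.3204, 0.0269]
tool_rot: [1.939, 2.471, 0.001]
contact_force: [0.4, 0.5, 0.3]
grip_width: 0.0371
gripper_force: 0.0
clock: 23.3
position: [0.5607, 0.3206, 0.027]
tool_rot: [1.938, 2.472, 0.002]
contact_force: [-2.9, -0.1, 5.9]
grip_width: 0.0152
gripper_force: 40.0
23.8 p [0.5617 0.3209 0.1684] yaw 0.2405 F [-0.   0.4 -3.9] w 0.0148 gf 40.0 q [ 0.44  0.29  1.43 -0.    1.41  0.2 ]
shift [-0.4039 -0.0371 -0.0046] roll 0.1405 alt -3.001 q6 0.199 toolz [ 0.001  0.    -1.   ]
```

```bash
python3 -m creep '[[-0.036,-0.004,0,0.012,0],[-0.072,-0.007,0,0.024,0],[-0.108,-0.01,0,0.036,0],[-0.144,-0.013,0,0.048,0],[-0.18,-0.017,0,0.06,0],[-0.216,-0.02,0,0.072,0],[-0.252,-0.023,0,0.084,0],[-0.288,-0.026,0,0.096,0],[-0.324,-0.03,0,0.108,0],[-0.36,-0.033,-0.002,0.12,0],[-0.39,-0.036,-0.004,0.13,0],[-0.405,-0.037,-0.004,0.14,0]]' 60 >/dev/null; python3 -m creep '[[0,0,0,0,0],[0,0,0,0,0],[0,0,0,0,0]]' >/dev/null; python3 - <<'E'
from lib import *
st(); go([.6205,-.0820,.112],.1)
E
```

```text
25.1 p [ 0.6196 -0.0807  0.1675] yaw 0.1011 F [ 0.7  1.1 -2.2] w 0.0142 gf 60.0 q [-0.21  0.24  1.49  0.    1.41 -0.31]
shift [-0.0015  0.0009  0.0555] roll 0.0011 alt -3.141 q6 -0.313 toolz [-0.003  0.001 -1.   ]
```

```bash
python3 -m creep '[[-0.001,0.001,0.01,0,0],[-0.001,0.001,0.03,0,0],[-0.001,0.001,0.048,0,0],[-0.001,0.001,0.055,0,0],[-0.001,0.001,0.055,0,0],[-0.001,0.001,0.055,0,0],[-0.001,0.001,0.055,0,0]]' |egrep 'pos|contact'
for i in 1 2 3 4 5 6; do python3 -m creep '[[0,0,0.004,0,0],[0,0,0.004,0,0]]'|egrep 'pos|contact'; done
```

```text
position: [0.6225, -0.0825, 0.1155]
contact_force: [0.9, 0.1, -2.6]
position: [0.6223, -0.0829, 0.111]
contact_force: [-0.1, 0.9, -3.6]
position: [0.6215, -0.0829, 0.106]
contact_force: [0.1, -0.3, -3.1]
position: [0.6214, -0.0829, 0.1018]
contact_force: [-0.4, -0.2, -2.9]
position: [0.6218, -0.0833, 0.1003]
contact_force: [-9.8, -0.5, 12.2]
position: [0.6202, -0.0835, 0.0948]
contact_force: [-12.3, -1.6, 3.6]
position: [0.6197, -0.0832, 0.089]
contact_force: [-5.4, -2.8, -4.2]
```

```bash
for i in 1 2 3; do python3 -m creep '[[0,0,0.003,0,0],[0,0,0.003,0,0],[0,0,0.003,0,0]]'|egrep 'pos|contact'; done
```

```text
position: [0.6199, -0.083, 0.0857]
contact_force: [-4.8, -2.3, -8.7]
position: [0.6206, -0.0828, 0.0832]
contact_force: [-4.5, -0.8, -10.6]
position: [0.6211, -0.0829, 0.0828]
contact_force: [-12.0, 0.4, 7.1]
```

```bash
python3 -m creep '[[0,0,0.002,0,0],[0,0,0.002,0,0],[0,0,0.002,0,0]]'|egrep 'pos|contact'; python3 -m creep '[[0,0,-0.003,0,0.4],[0,0,-0.003,0,0.4],[0,0,-0.003,0,0.4],[0,0,-0.003,0,0.4],[0,0,-0.04,0,0.4],[0,0,-0.08,0,0.4],[0,0,-0.12,0,0.4],[0,0,-0.16,0,0.4],[0,0,-0.2,0,0.4],[0,0,-0.235,0,0.4],[0,0,-0.235,0,0.4]]' >/dev/null; python3 - <<'E'
from lib import *
go([.55,-.06,.32],.1);st()
E
```

```text
position: [0.6212, -0.0831, 0.0826]
contact_force: [-20.0, 0.2, 19.1]
shift [ 0.0308 -0.0723  0.0039] roll 0.0008 alt -3.141 q6 -0.315 toolz [ 0.015 -0.003 -1.   ]
28.6 p [ 0.625  -0.0834  0.3251] yaw 0.1008 F [1.7 0.8 2.7] w 0.0375 gf 0.0 q [-0.21  0.18  1.27  0.    1.67 -0.31]
```

```bash
python3 -m creep '[[0.01,-0.03,0,0,0.4],[0.031,-0.072,0.003,0,0.4],[0.031,-0.072,0.003,0,0.4],[0.031,-0.072,0.003,0,0.4],[0.031,-0.072,0.003,0,0.4]]' >/dev/null; python3 - <<'E'
from lib import *
c=cap("wrist","w10"); st()
cv2.imwrite("pics/w10b.png",cv2.resize(c["pixels"][0:230,180:480,::-1],None,fx=2.6,fy=2.6,interpolation=cv2.INTER_CUBIC))
E
```

```text
29.07 p [ 0.5483 -0.0595  0.3124] yaw 0.1006 F [-0.4  0.3  0.1] w 0.0371 gf 0.0 q [-0.2  -0.02  1.51  0.    1.65 -0.3 ]
```

View pics/w10b.png

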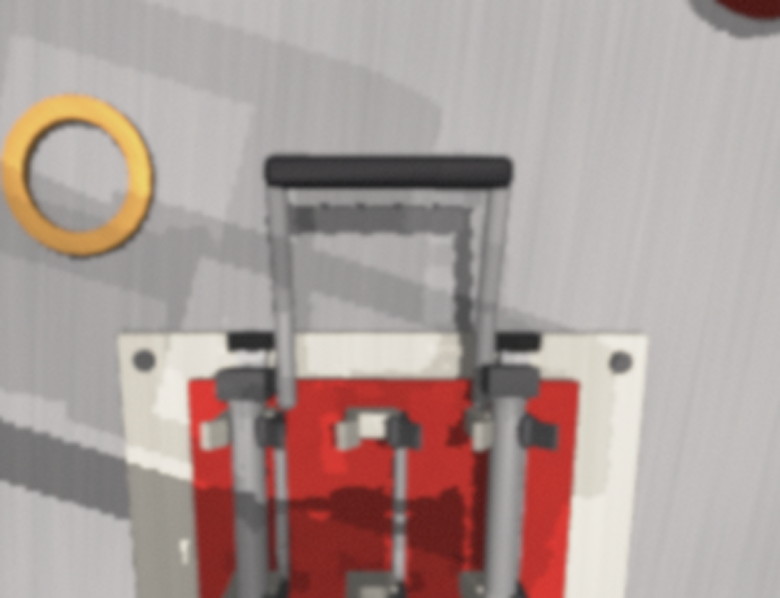

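Both bars are seated. The handle is centred at about (389,171). The gripper body is 188 mm long along the closing line, so pinching along rig y would bring it into the beam at the far stop: 94 mm against the 73 mm available. I'll keep the fingers across rig x and push the handle from either side instead.

```bash
python3 - <<'E'
from lib import *
c=dict(np.load("w10.npz")); f=lambda *p:np.array(p)/2.6+[180,0]-.3
p=onplane(c,[f(266,172),f(512,171)],.078)[:,:2]; H=p.mean(0); d=p[1]-p[0]; print(p,H,np.linalg.norm(d),np.arctan2(d[1],d[0]))
ey=np.array([-np.sin(.1),np.cos(.1)])
t=H+.04*ey; print(t); go([*t,.2],.1); go([*t,.08],.1)
E
```

```text
[[0.49329469 0.06341663]
 [0.60094784 0.07489392]] [0.54712126 0.06915527] 0.10826323526163299 0.10621243237646755
[0.54312793 0.10895544]
shift [0.1682 0.0115 0.1123] roll 0.0006 alt -3.141 q6 -0.302 toolz [ 0.003 -0.001 -1.   ]
shift [0.1683 0.0112 0.2323] roll 0.0006 alt -3.141 q6 -0.302 toolz [ 0.003 -0.001 -1.   ]
```

```bash
python3 -m creep '[[0.04,0.003,0,0,0.4],[0.08,0.006,0,0,0.4],[0.12,0.009,0,0,0.4],[0.16,0.011,0,0,0.4],[0.168,0.011,0.03,0,0.4],[0.168,0.011,0.07,0,0.4],[0.168,0.011,0.11,0,0.4],[0.168,0.011,0.15,0,0.4],[0.168,0.011,0.19,0,0.4],[0.168,0.011,0.225,0,0.4],[0.168,0.011,0.232,0,0.4],[0.168,0.011,0.232,0,0.4]]' 60; python3 - <<'E'
from lib import *
st();go([.5431,.109,.08],.1)
E
python3 -m creep '[[-0.01,0,0,0,0.4],[-0.02,0,0,0,0.4],[-0.03,0,0,0,0.4],[-0.04,0,0,0,0.4],[-0.05,0,0,0,0.4],[-0.06,0,0,0,0.4],[-0.06,0,0,0,0.4]]'
```

```text
clock: 30.07
position: [0.5398, 0.1087, 0.0766]
tool_rot: [-2.105, -2.327, 0.007]
contact_force: [0.2, -0.4, 0.9]
grip_width: 0.0372
gripper_force: 0.0
30.07 p [0.5398 0.1087 0.0766] yaw 0.1002 F [ 0.2 -0.4  0.9] w 0.0372 gf 0.0 q [ 0.11  0.14  1.78 -0.    1.23  0.01]
shift [-0.      0.0033 -0.0034] roll 0.0002 alt -3.141 q6 0.005 toolz [-0.006 -0.001 -1.   ]
clock: 30.65
position: [0.5479, 0.0468, 0.0805]
tool_rot: [2.107, 2.327, 0.0]
contact_force: [-1.1, 0.7, 0.2]
grip_width: 0.0371
gripper_force: 0.0
```

```bash
python3 -m creep '[[-0.012,0,0,0,0.4],[-0.024,0,0,0,0.4],[-0.036,0,0,0,0.4],[-0.048,0,0,0,0.4],[-0.06,0,0,0,0.4],[-0.072,0,0,0,0.4],[-0.084,0,0,0,0.4],[-0.096,0,0,0,0.4],[-0.108,0,0,0,0.4],[-0.12,0,0,0,0.4],[-0.13,0,0,0,0.4],[-0.13,0,0,0,0.4]]'; for i in 1 2 3; do python3 -m creep '[[-0.003,0,0,0,0.4],[-0.006,0,0,0,0.4],[-0.006,0,0,0,0.4]]' | egrep 'pos|cont'; done
```

```text
clock: 31.65
position: [0.5602, -0.0827, 0.0793]
tool_rot: [2.108, 2.328, -0.002]
contact_force: [-1.0, 0.4, -0.7]
grip_width: 0.0371
gripper_force: 0.0
position: [0.5606, -0.0863, 0.0792]
contact_force: [-0.2, -0.4, -0.7]
position: [0.5613, -0.0921, 0.0793]
contact_force: [-1.3, 1.6, -1.5]
position: [0.562, -0.0986, 0.0794]
contact_force: [0.6, 0.5, -0.3]
```

```bash
for i in 1 2 3 4 5; do python3 -m creep '[[-0.003,0,0,0,0.4],[-0.005,0,0,0,0.4],[-0.005,0,0,0,0.4]]' | egrep 'pos|cont'; done; python3 - <<'E'
from lib import *
c=cap("top","top1"); cv2.imwrite("pics/top1b.png",cv2.resize(c["pixels"][110:280,200:460,::-1],None,fx=3,fy=3,interpolation=cv2.INTER_CUBIC))
E
```

```text
position: [0.5622, -0.1009, 0.0794]
contact_force: [-2.3, 13.3, 4.3]
position: [0.5622, -0.1011, 0.0795]
contact_force: [-6.5, 34.2, 11.8]
position: [0.5622, -0.1013, 0.0795]
contact_force: [-10.7, 55.7, 21.0]
position: [0.5622, -0.1015, 0.0795]
contact_force: [-14.2, 77.2, 28.2]
position: [0.5622, -0.1017, 0.0796]
contact_force: [-19.4, 97.1, 36.7]
```

View pics/top1b.png

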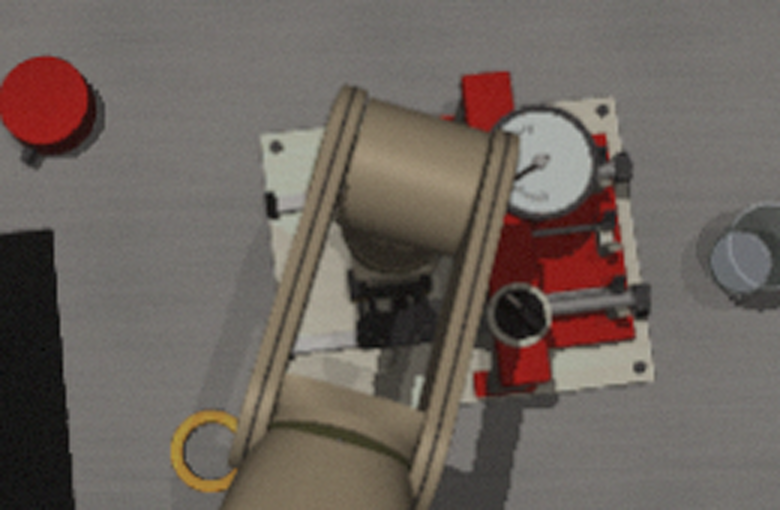

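The carriage is at the far stop: its far end sits under the dial at the plate's end, and the push force rose at y = -0.101. I'll back off, go over the handle and push from inside.

```bash
python3 -m creep '[[0.015,0,0,0,0.4],[0.035,0,0,0,0.4],[0.035,0,0,0,0.4],[0.035,0,-0.03,0,0.4],[0.035,0,-0.05,0,0.4],[0.035,0,-0.05,0,0.4],[0.035,0,-0.05,0,0.4]]' |egrep 'pos|cont'; python3 - <<'E'
from lib import *
ey=np.array([-np.sin(.1),np.cos(.1)]); t=np.array([.5622,-.1010])-.037*ey
st();print(t);go([*t,.13],.1)
E
```

```text
position: [0.5624, -0.0895, 0.1313]
contact_force: [-0.6, -0.3, -1.2]
34.28 p [ 0.5624 -0.0895  0.1313] yaw 0.1 F [-0.6 -0.3 -1.2] w 0.0372 gf 0.0 q [-0.25  0.12  1.7  -0.    1.32 -0.35]
[ 0.56589384 -0.13781515]
shift [-0.0484 -0.0014  0.0014] roll -0.0 alt 3.142 q6 -0.347 toolz [ 0.004 -0.002 -1.   ]
```

```bash
python3 -m creep '[[-0.02,-0.001,0,0,0.4],[-0.04,-0.001,0,0,0.4],[-0.048,-0.001,0,0,0.4],[-0.048,-0.001,0,0,0.4],[-0.048,-0.001,0.02,0,0.4],[-0.048,-0.001,0.04,0,0.4],[-0.048,-0.001,0.052,0,0.4],[-0.048,-0.001,0.052,0,0.4],[-0.048,-0.001,0.052,0,0.4]]' |egrep 'pos|cont'; for i in 1 2; do python3 -m creep '[[0.005,0,0,0,0.4],[0.01,0,0,0,0.4],[0.01,0,0,0,0.4]]' |egrep 'pos|cont'; done
```

```text
position: [0.5638, -0.1351, 0.0764]
contact_force: [0.5, -0.1, 1.0]
position: [0.5643, -0.125, 0.0785]
contact_force: [-0.5, 0.1, -0.4]
position: [0.5632, -0.1149, 0.0781]
contact_force: [-0.1, 0.4, 0.3]
```

```bash
python3 -m creep '[[0.012,0,0,0,0.4],[0.024,0,0,0,0.4],[0.036,0,0,0,0.4],[0.048,0,0,0,0.4],[0.06,0,0,0,0.4],[0.072,0,0,0,0.4],[0.084,0,0,0,0.4],[0.096,0,0,0,0.4],[0.108,0,0,0,0.4],[0.12,0,0,0,0.4],[0.132,0,0,0,0.4],[0.145,0,0,0,0.4]]'|egrep 'pos|cont'; for i in 1 2 3; do python3 -m creep '[[0.003,0,0,0,0.4],[0.006,0,0,0,0.4],[0.006,0,0,0,0.4]]' | egrep 'pos|cont'; done
```

```text
position: [0.5481, 0.0294, 0.0774]
contact_force: [4.0, -4.7, 2.2]
position: [0.5465, 0.0354, 0.0765]
contact_force: [0.6, -0.2, 0.5]
position: [0.5466, 0.0404, 0.0771]
contact_force: [0.4, 0.0, -0.4]
position: [0.5463, 0.0467, 0.0773]
contact_force: [-0.3, -1.1, -0.9]
```

```bash
for i in 1 2 3; do python3 -m creep '[[0.003,0,0,0,0.4],[0.005,0,0,0,0.4],[0.005,0,0,0,0.4]]' | egrep 'pos|cont'; done
```

```text
position: [0.5458, 0.0517, 0.0774]
contact_force: [0.1, -0.9, -0.7]
position: [0.5454, 0.0568, 0.0775]
contact_force: [-0.0, -0.5, -0.8]
position: [0.5449, 0.0617, 0.0775]
contact_force: [-0.5, -0.3, -0.7]
```

```bash
for i in 1 2 3; do python3 -m creep '[[0.003,0,0,0,0.4],[0.004,0,0,0,0.4],[0.004,0,0,0,0.4]]' | egrep 'pos|cont'; done
```

```text
position: [0.5446, 0.0656, 0.0775]
contact_force: [-0.4, -1.7, -0.7]
position: [0.5442, 0.0695, 0.0775]
contact_force: [-0.0, -0.6, -0.4]
position: [0.544, 0.0711, 0.0776]
contact_force: [0.2, -13.4, -0.6]
```

```bash
python3 -m creep '[[0.002,0,0,0,0.4],[0.002,0,0,0,0.4],[-0.014,0,0,0,0.4],[-0.014,0,0,0,0.4],[-0.014,0,-0.03,0,0.4],[-0.014,0,-0.07,0,0.4],[-0.014,0,-0.11,0,0.4],[-0.014,0,-0.15,0,0.4],[-0.014,0,-0.19,0,0.4],[-0.014,0,-0.235,0,0.4],[-0.014,0,-0.235,0,0.4]]' |egrep 'pos|cont';  python3 - <<'E'
from lib import *
go([.55,-.12,.315],.1)
E
```

```text
position: [0.5479, 0.0602, 0.3224]
contact_force: [0.7, 0.6, 1.3]
shift [-0.1795 -0.0162  0.0072] roll 0.0012 alt -3.14 q6 -0.085 toolz [ 0.013  0.001 -1.   ]
```

```bash
python3 -m creep '[[-0.04,-0.004,0.002,0,0.4],[-0.08,-0.008,0.003,0,0.4],[-0.12,-0.012,0.004,0,0.4],[-0.16,-0.016,0.005,0,0.4],[-0.18,-0.016,0.006,0,0.4],[-0.18,-0.016,0.006,0,0.4],[-0.18,-0.016,0.006,0,0.4],[-0.18,-0.016,0.006,0,0.4]]' >/dev/null; python3 - <<'E'
from lib import *
c=cap("wrist","w11"); st()
V=cv2.cvtColor(c["pixels"],cv2.COLOR_RGB2HSV).astype(int)
red=((V[...,0]<8)|(V[...,0]>172))&(V[...,1]>140)&(V[...,2]>60)
m=red.astype(np.uint8); m[195:]=0; m=cv2.morphologyEx(m,cv2.MORPH_CLOSE,np.ones((31,31)))
k=max(cv2.findContours(m,0,2)[0],key=cv2.contourArea); a=cv2.approxPolyDP(k,6,True).reshape(-1,2); P=onplane(c,a,.038)[:,:2]; print(a.tolist(),P.round(4),P.mean(0))
cv2.imwrite("pics/w11b.png",cv2.resize(c["pixels"][0:230,180:480,::-1],None,fx=2.6,fy=2.6,interpolation=cv2.INTER_CUBIC))
E
```

```text
40.42 p [ 0.5474 -0.1201  0.3064] yaw 0.1017 F [ 0.1 -0.3 -0.4] w 0.0371 gf 0.0 q [-0.31  0.    1.49  0.    1.64 -0.41]
[[254, 87], [260, 183], [366, 183], [367, 173], [400, 173], [405, 182], [412, 87]] [[ 0.4546 -0.0214]
 [ 0.4689 -0.1449]
 [ 0.6127 -0.1304]
 [ 0.6122 -0.1166]
 [ 0.6568 -0.112 ]
 [ 0.6657 -0.1236]
 [ 0.6539 -0.0009]] [ 0.58925769 -0.09283466]
```

View pics/w11b.png

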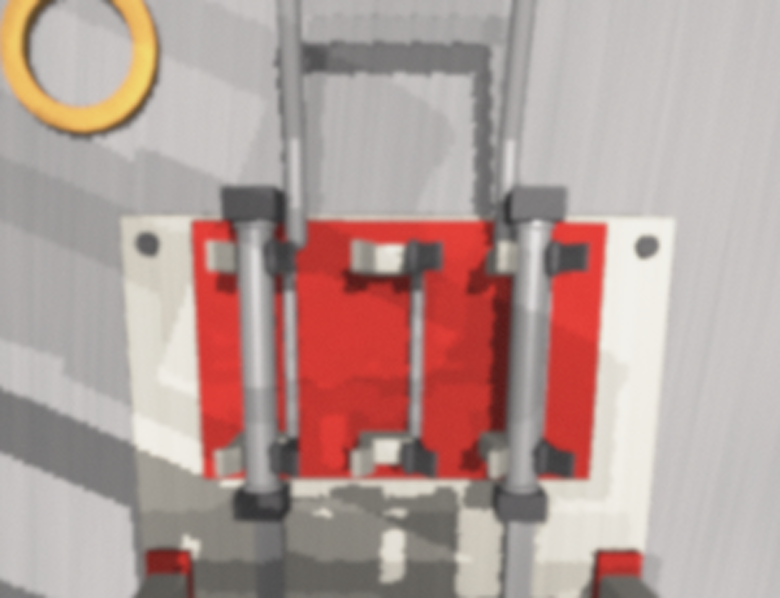

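Both bars are still seated and the carriage is at the loading stop. I'll unload clip3 first.

```bash
python3 - <<'E'
from lib import *
go([.6193,-.0665,.13],.1)
E
```

```text
shift [0.0458 0.0769 0.1765] roll 0.0017 alt -3.14 q6 -0.41 toolz [ 0.     0.001 -1.   ]
```

```bash
python3 -m creep '[[0.015,0.025,0.02,0,0.4],[0.03,0.05,0.04,0,0.4],[0.046,0.077,0.06,0,0.4],[0.046,0.077,0.1,0,0.4],[0.046,0.077,0.14,0,0.4],[0.046,0.077,0.17,0,0.4],[0.046,0.077,0.176,0,0.4],[0.046,0.077,0.176,0,0.4],[0.046,0.077,0.176,0,0.4]]' 40 >/dev/null; python3 - <<'E'
from lib import *
st();go([.6193,-.0665,.083],.1)
E
```

```text
41.17 p [ 0.62   -0.0672  0.1322] yaw 0.1016 F [ 0.6 -0.6  0.9] w 0.0369 gf 0.0 q [-0.19  0.26  1.53  0.    1.34 -0.29]
shift [ 0.0008 -0.0007  0.0492] roll 0.0016 alt -3.14 q6 -0.292 toolz [ 0.002 -0.    -1.   ]
```

```bash
python3 -m creep '[[0.001,-0.001,0.02,0.001,0.4],[0.001,-0.001,0.04,0.001,0.4],[0.001,-0.001,0.049,0.001,0.4],[0.001,-0.001,0.049,0.001,0.4],[0.001,-0.001,0.049,0.001,0],[0.001,-0.001,0.049,0.001,0],[0.001,-0.001,0.049,0.001,0],[0.001,-0.001,0.049,0.001,0],[0.001,-0.001,0.049,0.001,0],[0.001,-0.001,0.049,0.001,0]]' 60; for i in 1 2 3 4 5 6; do python3 -m creep '[[0,0,-0.003,0,0],[0,0,-0.006,0,0]]' | egrep 'pos|cont|width'; done
```

```text
clock: 42.0
position: [0.6191, -0.0674, 0.0831]
tool_rot: [2.107, 2.328, 0.002]
contact_force: [-1.4, -0.5, 7.3]
grip_width: 0.0144
gripper_force: 60.0
position: [0.6178, -0.067, 0.0859]
contact_force: [10.6, -0.5, -21.5]
grip_width: 0.0145
position: [0.6177, -0.0667, 0.0906]
contact_force: [12.4, 0.6, -22.4]
grip_width: 0.0147
position: [0.6175, -0.0666, 0.0971]
contact_force: [2.2, -0.1, -10.2]
grip_width: 0.0144
position: [0.6175, -0.0671, 0.105]
contact_force: [-0.3, -0.3, -2.3]
grip_width: 0.0147
position: [0.6182, -0.0672, 0.1121]
contact_force: [0.2, -0.4, -3.2]
grip_width: 0.0144
position: [0.6182, -0.0672, 0.1181]
contact_force: [1.2, -1.0, -2.7]
grip_width: 0.0144
```

```bash
python3 -m creep '[[0,0,-0.03,0,0],[0.02,0,-0.06,0,0],[0.055,-0.01,-0.06,0,0],[0.09,-0.018,-0.06,0,0],[0.125,-0.025,-0.06,0,0],[0.16,-0.032,-0.06,0,0],[0.195,-0.037,-0.06,0,0],[0.23,-0.042,-0.06,0,0],[0.265,-0.046,-0.06,0,0],[0.3,-0.05,-0.06,0,0],[0.335,-0.05,-0.06,0,0],[0.36,-0.05,-0.06,0,0]]'>/dev/null;python3 -m creep '[[0.005,0,0,0,0],[0.005,0,0,0,0],[0.005,0,0,0,0]]'>/dev/null; python3 - <<'E'
from lib import *
st();go([.53,.317,.06],.09)
E
```

```text
44.25 p [0.5321 0.2907 0.1775] yaw 0.1002 F [-0.4  0.  -3.8] w 0.0143 gf 60.0 q [ 0.42  0.18  1.54 -0.    1.42  0.32]
shift [0.0265 0.0005 0.1175] roll 0.0102 alt -3.131 q6 0.316 toolz [-0.    -0.001 -1.   ]
```

```bash
python3 -m creep '[[0.026,0,0.03,0.01,0],[0.026,0,0.06,0.01,0],[0.026,0,0.09,0.01,0],[0.026,0,0.117,0.01,0],[0.026,0,0.117,0.01,0],[0.026,0,0.117,0.01,0]]'>/dev/null; for i in 1 2 3 4; do python3 -m creep '[[0,0,0.005,0,0],[0,0,0.008,0,0],[0,0,0.008,0,0]]' | egrep 'pos|cont'; done
```

```text
position: [0.5307, 0.3171, 0.054]
contact_force: [-0.1, -0.1, -3.0]
position: [0.5292, 0.3168, 0.044]
contact_force: [-0.3, 0.1, -3.2]
position: [0.5288, 0.3167, 0.0353]
contact_force: [-0.6, -0.5, -3.2]
position: [0.5295, 0.3169, 0.0279]
contact_force: [0.6, 0.2, -3.4]
```

```bash
python3 -m creep '[[0,0,0.001,0,0],[0,0,0.001,0,0],[0,0,0.001,0,0]]' | egrep 'pos|cont';  python3 -m creep '[[0,0,0.0005,0,0.4],[0,0,0.0005,0,0.4],[0,0,0.0005,0,0.4],[0,0,0.0005,0,0.4],[0,0,-0.04,0,0.4],[0,0,-0.08,0,0.4],[0,0,-0.12,0,0.4],[0,0,-0.14,0,0.4],[0,0,-0.14,0,0.4]]' 20|egrep 'pos|cont'; python3 - <<'E'
from lib import *
st();go([.4954,-.0790,.17],.1)
E
```

```text
position: [0.5296, 0.317, 0.0276]
contact_force: [-1.1, -0.5, -0.7]
position: [0.533, 0.3188, 0.1753]
contact_force: [0.8, 1.4, 1.6]
46.75 p [0.533  0.3188 0.1753] yaw 0.0896 F [0.8 1.4 1.6] w 0.0374 gf 0.0 q [0.46 0.21 1.51 0.   1.41 0.37]
shift [-0.3928 -0.0731  0.0028] roll -0.0104 alt 3.131 q6 0.367 toolz [ 0.01   0.005 -1.   ]
```

```bash
python3 -m creep '[[-0.036,-0.006,0,0,0.4],[-0.072,-0.012,0,-0.01,0.4],[-0.108,-0.018,0,-0.01,0.4],[-0.144,-0.024,0,-0.01,0.4],[-0.18,-0.03,0,-0.01,0.4],[-0.216,-0.038,0,-0.01,0.4],[-0.252,-0.046,0,-0.01,0.4],[-0.288,-0.054,0,-0.01,0.4],[-0.324,-0.062,0,-0.01,0.4],[-0.36,-0.07,0,-0.01,0.4],[-0.38,-0.073,0,-0.01,0.4],[-0.393,-0.073,0,-0.01,0.4]]' 60 >/dev/null; python3 -m creep '[[0,0,0,0,0.4],[0,0,0,0,0.4],[0,0,0,0,0.4]]' >/dev/null; python3 - <<'E'
from lib import *
st(); go([.4954,-.0790,.086],.1)
E
```

```text
48.0 p [ 0.492  -0.08    0.1671] yaw 0.1001 F [-0.4 -0.1  0.1] w 0.0374 gf 0.0 q [-0.26 -0.1   1.85  0.    1.39 -0.36]
shift [0.0006 0.0035 0.0811] roll 0.0001 alt -3.142 q6 -0.365 toolz [-0.     0.001 -1.   ]
```

```bash
python3 -m creep '[[0.001,0.003,0.03,0,0.4],[0.001,0.003,0.06,0,0.4],[0.001,0.003,0.082,0,0.4],[0.001,0.003,0.082,0,0.4],[0.001,0.003,0.082,0,0.4],[0.001,0.003,0.082,0,0],[0.001,0.003,0.082,0,0],[0.001,0.003,0.082,0,0],[0.001,0.003,0.082,0,0],[0.001,0.003,0.082,0,0],[0.001,0.003,0.082,0,0]]' 60; for i in 1 2 3 4 5 6; do python3 -m creep '[[0,0,-0.003,0,0],[0,0,-0.006,0,0]]' | egrep 'pos|cont|width'; done
```

```text
clock: 48.92
position: [0.4957, -0.0799, 0.087]
tool_rot: [2.107, 2.328, 0.002]
contact_force: [-2.5, 0.9, 6.5]
grip_width: 0.0142
gripper_force: 60.0
position: [0.4945, -0.0795, 0.0904]
contact_force: [8.3, -0.3, -20.3]
grip_width: 0.0145
position: [0.4944, -0.0793, 0.0957]
contact_force: [7.9, 0.4, -19.1]
grip_width: 0.0144
position: [0.4941, -0.0793, 0.1024]
contact_force: [-0.3, 0.1, -4.9]
grip_width: 0.0145
position: [0.4948, -0.0798, 0.1099]
contact_force: [0.5, 0.8, -2.4]
grip_width: 0.0144
position: [0.4951, -0.0799, 0.1162]
contact_force: [0.2, -0.5, -2.2]
grip_width: 0.0144
position: [0.495, -0.0798, 0.122]
contact_force: [-0.2, 1.2, -2.4]
grip_width: 0.0145
```

```bash
python3 -m creep '[[0,0,-0.03,0,0],[0.02,0,-0.06,0,0],[0.055,-0.01,-0.06,0,0],[0.09,-0.016,-0.06,0,0],[0.125,-0.02,-0.06,0,0],[0.16,-0.025,-0.06,0,0],[0.195,-0.03,-0.06,0,0],[0.23,-0.034,-0.06,0,0],[0.265,-0.038,-0.06,0,0],[0.3,-0.042,-0.06,0,0],[0.335,-0.045,-0.06,0,0],[0.37,-0.045,-0.06,0,0]]'>/dev/null;python3 -m creep '[[0.03,0,0,0.01,0],[0.03,0,0,0.01,0],[0.03,0,0,0.01,0],[0.03,0,0,0.01,0]]'>/dev/null; python3 - <<'E'
from lib import *
st();go([.41,.317,.06],.09)
E
```

```text
51.25 p [0.4102 0.3136 0.1814] yaw 0.0904 F [-0.5 -0.1 -1.8] w 0.0145 gf 60.0 q [ 0.55 -0.06  1.79 -0.    1.42  0.46]
shift [0.0034 0.0002 0.1214] roll 0.0004 alt -3.141 q6 0.463 toolz [-0.    -0.001 -1.   ]
```

```bash
python3 -m creep '[[0.003,0,0.03,0,0],[0.003,0,0.06,0,0],[0.003,0,0.09,0,0],[0.003,0,0.12,0,0],[0.003,0,0.125,0,0],[0.003,0,0.125,0,0],[0.003,0,0.125,0,0]]' |egrep 'pos|cont'; for i in 1 2 3 4; do python3 -m creep '[[0,0,0.005,0,0],[0,0,0.005,0,0],[0,0,0.005,0,0]]' | egrep 'pos|cont'; done
```

```text
position: [0.4108, 0.3164, 0.0577]
contact_force: [0.1, -0.2, -1.9]
position: [0.411, 0.3173, 0.0529]
contact_force: [-0.2, -0.8, -2.5]
position: [0.4099, 0.3168, 0.0463]
contact_force: [0.5, 0.7, -3.5]
position: [0.4097, 0.3166, 0.0409]
contact_force: [-0.7, -0.4, -4.0]
position: [0.4097, 0.3166, 0.036]
contact_force: [-0.7, -0.1, -2.9]
```

```bash
for i in 1 2 3; do python3 -m creep '[[0,0,0.002,0,0],[0,0,0.002,0,0],[0,0,0.002,0,0]]' | egrep 'pos|cont'; done
```

```text
position: [0.41, 0.3168, 0.0343]
contact_force: [-0.2, -0.3, -2.4]
position: [0.41, 0.3168, 0.0323]
contact_force: [-0.6, 0.3, -2.9]
position: [0.4104, 0.317, 0.0316]
contact_force: [-5.1, -3.1, 9.9]
```

```bash
python3 -m creep '[[0,0,-0.001,0,0.4],[0,0,-0.001,0,0.4],[0,0,-0.001,0,0.4],[0,0,-0.001,0,0.4],[0,0,-0.04,0,0.4],[0,0,-0.08,0,0.4],[0,0,-0.12,0,0.4],[0,0,-0.16,0,0.4],[0,0,-0.2,0,0.4],[0,0,-0.24,0,0.4],[0,0,-0.29,0,0.4],[0,0,-0.29,0,0.4]]' 20|egrep 'pos|cont'; python3 -m creep '[[-0.02,0.03,0,0,0.4],[-0.05,0.06,0,0,0.4],[-0.08,0.08,0,0,0.4],[-0.08,0.08,0,0,0.4],[-0.08,0.08,0,0,0.4],[-0.08,0.08,0,0,0.4]]'|egrep 'pos|cont'; python3 - <<'E'
from bar2 import *
c=cap("wrist","w12"); bars(c)
st();go([.5613,-.283,.342],.092)
E
```

```text
position: [0.4121, 0.3181, 0.3291]
contact_force: [0.6, 0.2, 1.5]
position: [0.4967, 0.2444, 0.32]
contact_force: [-0.0, 0.0, 0.2]
mid [408.7 317.7] pca mid [0.4097 0.3209] size [ 27.1 154.6] close yaw 0.146
mid [530.8 317.5] pca mid [0.5298 0.3212] size [ 26.2 154.8] close yaw 0.085
55.13 p [0.4964 0.2449 0.3202] yaw 0.0899 F [-0.9 -0.4  0.1] w 0.037 gf 0.0 q [ 0.37 -0.01  1.49  0.    1.67  0.28]
shift [-0.5316  0.0173 -0.022 ] roll -0.0021 alt 3.139 q6 0.276 toolz [-0.001  0.    -1.   ]
```

```bash
python3 -m creep '[[-0.036,0,-0.005,0,0.4],[-0.072,0,-0.01,0,0.4],[-0.108,0,-0.015,0,0.4],[-0.144,0,-0.02,0,0.4],[-0.18,0,-0.022,0,0.4],[-0.216,0,-0.022,0,0.4],[-0.252,0,-0.022,0,0.4],[-0.288,0,-0.022,0,0.4],[-0.324,0,-0.022,0,0.4],[-0.36,0.005,-0.022,0,0.4],[-0.396,0.01,-0.022,0,0.4],[-0.432,0.017,-0.022,0,0.4]]'>/dev/null; python3 -m creep '[[-0.03,0,0,0,0.4],[-0.06,0,0,0,0.4],[-0.1,0,0,0,0.4],[-0.1,0,0,0,0.4],[-0.1,0,0,0,0.4],[-0.1,0,0,0,0.4]]'|egrep 'pos|cont'; python3 - <<'E'
from dial2 import *
c=cap("wrist","w13"); st(); meas(c,[.6262,-.241])
c=cap("top","top2"); cv2.imwrite("pics/top2b.png",c["pixels"][110:310,120:500,::-1].repeat(2,0).repeat(2,1))
E
```

```text
position: [0.5618, -0.2826, 0.3423]
contact_force: [0.3, 0.8, 0.1]
56.68 p [ 0.5619 -0.2822  0.3427] yaw 0.0914 F [-0.6  0.8 -0.1] w 0.0371 gf 0.0 q [-0.55  0.19  1.23  0.    1.72 -0.64]
0.012 needle 1.017 mark None
0.014 needle 0.998 mark None
0.016 needle 1.002 mark None
0.018 needle 1.012 mark None
0.02 needle 1.008 mark None
0.022 needle 0.997 mark None
0.024 needle 1.004 mark None
0.026 needle 1.009 mark None
0.028 needle 1.0 mark None
0.03 needle 1.007 mark None
0.032 needle 1.023 mark None
0.034 needle 1.006 mark None
0.036 needle 1.005 mark None
0.038 needle 1.007 mark None
0.04 needle None mark 0.969
0.042 needle None mark 0.995
0.044 needle None mark 0.996
0.046 needle 0.783 mark 0.997
0.048 needle -0.218 mark 0.996
0.05 needle -0.214 mark 0.996
```

View pics/top2b.png

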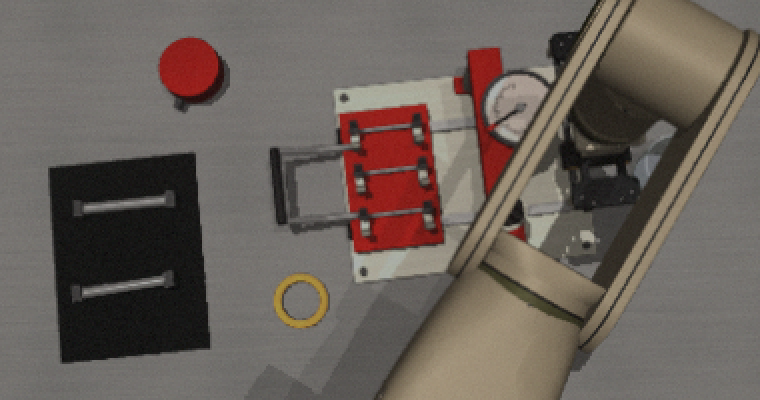

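Both bars lie flat on the mat, the carriage is back at the loading stop with its clips empty, the needle is within about 0.01 rad of the mark, and the ring and pot look unmoved.

```bash
python3 -c "
from workcell import manip
print(manip.sign_off())"
```

```text
the job is handed in; nothing more can be done
None
```

I handed the job in after about 57 s of robot time: the needle is within about 0.01 rad of the mark, both test pieces were clipped in, scanned to the far stop and back, and laid flat on the mat; I slid the carriage by pushing its handle rather than pinching it, and leaned on the far stop with up to about 105 N at the wrist (limit 120 N).

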